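Load and lock the medicine carrier

TASK

Get the medicine carrier ready for the next round: swing its retaining bail fully open, put each short used cassette that is still in it into the return tray, and stand every tall full cassette waiting on the counter upright and fully home in a slot of its own. Then swing the bail fully shut over them, and last turn the lock knob clockwise until it clicks past its detent into the locked position. Leave the mug and the bottle where they are.

Things in the scene. Friction and masses are not known exactly. Their poses are not given: they have to be found in the camera images.
- bail (a joint): Retaining bail of the carrier, a steel wire frame hinged behind the slots; radians: 0 = shut (level, its 10 mm bar lying 6 mm above the tops of seated full cassettes, across all slots), 1.9 = fully open (upright and leaning back). A stiff hinge: it stays where it is left.
- bail_grip (a point): Centre of the black round hand grip, 14 mm thick and 73 mm long along the carrier's y, sticking out sideways at the carrier's +y end of the bail's bar; free all round. It moves with the bail, on a circle of 85 mm radius about bail_hinge.
- bail_hinge (a point): Point on the bail's hinge axis level with bail_grip along the carrier's y. The axis runs along the carrier's y; on opening, the grip rises and swings over towards the carrier's +x (a positive turn about +y).
- knob (a joint): Lock knob of the carrier; radians: 0 = unlocked, grows clockwise seen from above, a spring detent resists until about 0.7, then it snaps on to 1.4 = locked.
- knob_grip (a point): On the knob's vertical axis, at the height to grip: the black bar grip is 54 mm long (along the knob's x, which is the carrier's x at 0), 14 mm thick, its top 10 mm above this point and its foot disc 22 mm below. Site axes turn with the knob.
- carrier: Grey medicine carrier fixed to the counter: a slot block 84 x 244 x 50 mm (x, y, z) with four slots in a row along y, a knob pedestal at its -y end (y -155 to -240 mm, 68 mm high; locked and unlocked by the knob on it) and two steel bail posts 134 mm high behind the slots (x = 58 mm, y = +-127 mm). Origin: centre of the block's underside; x points away from the robot at yaw 0, z up.
- tray: Loose grey return tray 150 x 130 x 35 mm (x, y, z), walls and floor 5 mm; origin: centre of its underside.
- slot0 (a point): Centre of the floor of slot 0 of the carrier (counted from the knob's end). Slot 62 mm along the carrier's x, 34 mm along its y, floor 12 mm above the counter, mouth 38 mm above the floor, edges chamfered 4 mm; slots are 64 mm apart.
- slot1 (a point): Centre of the floor of slot 1 of the carrier (counted from the knob's end). Slot 62 mm along the carrier's x, 34 mm along its y, floor 12 mm above the counter, mouth 38 mm above the floor, edges chamfered 4 mm; slots are 64 mm apart.
- slot2 (a point): Centre of the floor of slot 2 of the carrier (counted from the knob's end). Slot 62 mm along the carrier's x, 34 mm along its y, floor 12 mm above the counter, mouth 38 mm above the floor, edges chamfered 4 mm; slots are 64 mm apart.
- slot3 (a point): Centre of the floor of slot 3 of the carrier (counted from the knob's end). Slot 62 mm along the carrier's x, 34 mm along its y, floor 12 mm above the counter, mouth 38 mm above the floor, edges chamfered 4 mm; slots are 64 mm apart.
- full0: Full pill cassette, the tall kind: white box 56 x 28 x 105 mm (x, y, z) with four clear lids on each broad face, 0.12 kg, standing on the counter in front of the carrier (or absent). Origin: centre of its underside, z up along its height.
- full1: Full pill cassette, the tall kind: white box 56 x 28 x 105 mm (x, y, z) with four clear lids on each broad face, 0.12 kg, standing on the counter in front of the carrier (or absent). Origin: centre of its underside, z up along its height.
- full2: Full pill cassette, the tall kind: white box 56 x 28 x 105 mm (x, y, z) with four clear lids on each broad face, 0.12 kg, standing on the counter in front of the carrier (or absent). Origin: centre of its underside, z up along its height.
- full3: Full pill cassette, the tall kind: white box 56 x 28 x 105 mm (x, y, z) with four clear lids on each broad face, 0.12 kg, standing on the counter in front of the carrier (or absent). Origin: centre of its underside, z up along its height.
- used0: Used pill cassette, the short kind: white box 56 x 28 x 80 mm (x, y, z) with three grey panels on each broad face, 0.12 kg, standing in one of the carrier's slots at the start (or absent). Origin: centre of its underside, z up along its height.
- used1: Used pill cassette, the short kind: white box 56 x 28 x 80 mm (x, y, z) with three grey panels on each broad face, 0.12 kg, standing in one of the carrier's slots at the start (or absent). Origin: centre of its underside, z up along its height.
- used2: Used pill cassette, the short kind: white box 56 x 28 x 80 mm (x, y, z) with three grey panels on each broad face, 0.12 kg, standing in one of the carrier's slots at the start (or absent). Origin: centre of its underside, z up along its height.
- used3: Used pill cassette, the short kind: white box 56 x 28 x 80 mm (x, y, z) with three grey panels on each broad face, 0.12 kg, standing in one of the carrier's slots at the start (or absent). Origin: centre of its underside, z up along its height.
- mug: White plastic mug, 76 mm wide, 95 mm tall, a bystander; origin: centre of its underside.
- spray: White bottle with a green cap, 68 mm wide, 160 mm tall, a bystander; origin: centre of its underside.
Not all that is in view belongs to the job. What is shaped like the full1 but orange is not meant. Leave any blue look-alike of the full2 alone.

How it is judged:
On the way, in this order (a step that is already met when the one before it is completed fails the run):
1. the bail is swung open (value of joint bail above 1.5 rad), for 0.2 s.
2. every used cassette is in the tray and every full one stands home in a slot, the bail still open (x of used0 in the frame of tray between -0.07 and 0.07 m and y of used0 in the frame of tray between -0.06 and 0.06 m and z of used0 in the frame of tray between 0 and 0.06 m and x of used1 in the frame of tray between -0.07 and 0.07 m and y of used1 in the frame of tray between -0.06 and 0.06 m and z of used1 in the frame of tray between 0 and 0.06 m and x of used2 in the frame of tray between -0.07 and 0.07 m and y of used2 in the frame of tray between -0.06 and 0.06 m and z of used2 in the frame of tray between 0 and 0.06 m and x of used3 in the frame of tray between -0.07 and 0.07 m and y of used3 in the frame of tray between -0.06 and 0.06 m and z of used3 in the frame of tray between 0 and 0.06 m and (distance between full0 and slot0 below 0.008 m or distance between full0 and slot1 below 0.008 m or distance between full0 and slot2 below 0.008 m or distance between full0 and slot3 below 0.008 m) and angle between each of full0, full1, full2, full3's own z axis and vertical below 0.12 rad and (distance between full1 and slot0 below 0.008 m or distance between full1 and slot1 below 0.008 m or distance between full1 and slot2 below 0.008 m or distance between full1 and slot3 below 0.008 m) and (distance between full2 and slot0 below 0.008 m or distance between full2 and slot1 below 0.008 m or distance between full2 and slot2 below 0.008 m or distance between full2 and slot3 below 0.008 m) and (distance between full3 and slot0 below 0.008 m or distance between full3 and slot1 below 0.008 m or distance between full3 and slot2 below 0.008 m or distance between full3 and slot3 below 0.008 m) and value of joint bail above 1 rad), for 0.2 s.
3. the bail is shut over the cassettes, the knob not yet turned (value of joint bail below 0.12 rad and value of joint knob below 0.7 rad), for 0.2 s.
4. the knob has clicked into the locked position (value of joint knob above 1.2 rad), for 0.2 s.
At the end, for the whole second after the job is handed in: Every full cassette present stands in a slot (its underside centre within 8 mm of the slot's floor centre, tilt under 0.12 rad), every used cassette present lies or stands inside the tray's walls, the bail is shut (under 0.12 rad) and the knob is locked (over 1.2 rad) (x of used0 in the frame of tray between -0.07 and 0.07 m and y of used0 in the frame of tray between -0.06 and 0.06 m and z of used0 in the frame of tray between 0 and 0.06 m and x of used1 in the frame of tray between -0.07 and 0.07 m and y of used1 in the frame of tray between -0.06 and 0.06 m and z of used1 in the frame of tray between 0 and 0.06 m and x of used2 in the frame of tray between -0.07 and 0.07 m and y of used2 in the frame of tray between -0.06 and 0.06 m and z of used2 in the frame of tray between 0 and 0.06 m and x of used3 in the frame of tray between -0.07 and 0.07 m and y of used3 in the frame of tray between -0.06 and 0.06 m and z of used3 in the frame of tray between 0 and 0.06 m and (distance between full0 and slot0 below 0.008 m or distance between full0 and slot1 below 0.008 m or distance between full0 and slot2 below 0.008 m or distance between full0 and slot3 below 0.008 m) and angle between each of full0, full1, full2, full3's own z axis and vertical below 0.12 rad and (distance between full1 and slot0 below 0.008 m or distance between full1 and slot1 below 0.008 m or distance between full1 and slot2 below 0.008 m or distance between full1 and slot3 below 0.008 m) and (distance between full2 and slot0 below 0.008 m or distance between full2 and slot1 below 0.008 m or distance between full2 and slot2 below 0.008 m or distance between full2 and slot3 below 0.008 m) and (distance between full3 and slot0 below 0.008 m or distance between full3 and slot1 below 0.008 m or distance between full3 and slot2 below 0.008 m or distance between full3 and slot3 below 0.008 m) and value of joint bail below 0.12 rad and value of joint knob above 1.2 rad); the robot touches nothing.
It fails at once if the mug is pushed more than 30 mm or tipped (distance of mug from where it was at the start of the episode above 0.03 m or angle between mug's own z axis and vertical above 0.5 rad).
It fails at once if the spray is pushed more than 30 mm or tipped (distance of spray from where it was at the start of the episode above 0.03 m or angle between spray's own z axis and vertical above 0.5 rad).
Of full0, full1, full2, full3 only 2 to 4 are there at a start; the rules pass over those that are not, and their reading is None.
Of used0, used1, used2, used3 only 1 to 2 are there at a start; the rules pass over those that are not, and their reading is None.
At some moment in a run one of tray may be knocked a few centimetres aside while the robot is not near it.
It also fails if it takes over 210 s, if anything falls off the work surface, if the arm or the gripper's body presses on something with over 40 N, if the wrist force passes 120 N, or if a joint passes its speed limit or range.

ROBOT

A 6-joint arm with a two-finger parallel gripper is mounted at the origin on the work surface. World frame = base frame: x ahead of the robot, y to its left, z up, the work surface at z = 0. Lengths are in m, angles in rad, forces in N, time in s.
With the tool pointing down it reaches from about 0.225 to 0.875 m from the base axis. Payload 3.4 kg.
Tool frame: the origin (TCP) lies at the very end of the fingers, on their centre line; the grasp point (between the pads) lies manip.grip_point_offset behind it (manip.grip_point_offset is the distance from the TCP to the grasp point, in m); z points along the fingers, y is the line along which they close (so a half turn about z gives the same grasp; the last joint's range is limited). The gripper opens to 85 mm and grips with 20 to 120 N. Pads are 22 mm wide; open, the fingers measure 114 mm over their backs; the gripper's body (76 mm by 85 mm) begins 54 mm behind the grasp point. The pads swing forward as they close: fully open they stand 13 mm farther back than shut.
Start: joints at [1.037, 0.276, 1.505, -0, 1.361, -0.121], TCP at [0.231, 0.527, 0.231] pointing down, gripper open.
Joint ranges: [-2.89, 2.89], [-0.75, 2.08], [0.22, 2.7], [-1.18, 4.32], [0.11, 2.71], [-2.7, 2.7]. Speed limits (rad/s): [2.57, 2.57, 3.14, 3.14, 3.14, 3.14].

INTERFACE

Orientations are given as a unit quaternion [w, x, y, z].
In Python, from rig import manip gives the robot as it stands.
- The arm moves only by the shell command python3 -m pendant 'ROWS' [FORCE]. ROWS is JSON, a list of rows, each an object of numbers: "jaw": the opening, from -1 (shut) to 1 (fully open); "tx", "ty", "tz": the shift along the world's x, y, z in cm; "ax", "ay", "az": the turn, a rotation vector about the world's x, y, z in degrees. In form: [{"jaw": .., "tx": .., "ty": .., "tz": .., "ax": .., "ay": .., "az": ..}, ...]. A call has 1 to 10 rows; each row is the pose to reach, as a shift and turn from the pose commanded when the call began; what a row does not reach only later rows make up. A row lasts 1/8 s, in which the tool goes at most 62.5 mm and 10.7 degrees, less where a joint would pass 70% of its speed; a pose out of reach is approached as far as the arm can. A call with a gripper value outside its range is refused whole. The fingers move at their own pace and stop on an object; FORCE is the grip in N (left out, the last holds). Time passes only in rows, so rows that repeat a pose let the fingers close. It gives the time, the measured TCP pose, the force, the opening and the grip force at its end, in the units of the state.
- manip.get_state(): the state, without advancing time (a new reading comes with each control period).
- manip.get_image(name): name is "side" or "top" or "wrist"; returns a dict with "pixels" (480x640x3 uint8, blue, green, red), "depth" (480x640 float32, m along the optical axis (not along the pixel's ray), 0 where there is no reading), "fx", "fy", "cx", "cy" (pixels), "pose" (4x4, takes a point from camera to world coordinates). Camera axes: x right, y down, z forward; pixel columns grow to the right and rows downward; lengths in m; the calibration is good to about 2 mm. A picture is of the moment at which its call begins.
- manip.sign_off(): hands the job in; it is judged then, once.
The state is a dict: "clock": time; "qpos": joint angles; "qd": joint speeds; "effort": joint torques, N m; "position": TCP position; "ee_rot": TCP orientation; "contact_force": force on the tool from outside, world axes, zero at the start; "moment": the same for the moment, N m; "width": finger opening in m; "gripper_force": force on a finger pad.
Only numpy, scipy, OpenCV 4.12 (cv2) and the standard library are available. Lean on these libraries where they do the work, as an engineer would, in place of code of your own. Each camera call takes 0.05 s, during which the arm holds its last target. There are 200 camera calls.

## Working session

There is one attempt and no reset: what is moved stays moved. The work goes in short steps, Python scripts to look and compute and a shell command to move; the robot and the scene stay as the last step left them, time stands still between calls to the robot, and variables do not carry over. Pictures are saved under pics/ and viewed, at most 14 in all, crops included, and the job is handed in when it is done.

```bash
ls; mkdir -p pics
python3 - <<'E'
from rig import manip
import cv2,numpy as np
print(manip.grip_point_offset, manip.get_state())
for n in ("top","side"):
    im=manip.get_image(n); cv2.imwrite(f"pics/{n}0.png",im["pixels"]); np.savez(f"pics/{n}0.npz",**im)
    print(n,im["fx"],im["cx"],im["cy"],im["pose"].round(3).tolist())
E
```

```text
pics
0.0187 {'clock': 0.0, 'qpos': array([ 1.03701090e+00,  2.76576583e-01,  1.50612965e+00, -2.00588638e-08,
        1.36066966e+00, -1.21002846e-01]), 'qd': array([ 0.00180094,  0.00022108,  0.00016431, -0.00065387,  0.00225377,
       -0.00234341]), 'effort': array([-1.32669811e-03, -4.16783810e+01, -2.45798117e+01, -2.44415805e-04,
        1.13887555e-02, -4.66350414e-06]), 'position': array([0.23040797, 0.5262529 , 0.23045158]), 'ee_rot': array([-2.86714078e-04,  2.04929039e-01,  9.78776427e-01, -8.44261007e-04]), 'contact_force': array([-0.28784129,  0.26741986, -0.0035404 ]), 'moment': array([0.01762095, 0.06331861, 0.00259199]), 'gripper_force': 0.0, 'width': 0.0854250356672013}
top 533.6153386721707 308.5621285533528 238.96631716092364 [[0.011, -0.996, 0.086, 0.423], [-1.0, -0.011, -0.009, 0.024], [0.01, -0.086, -0.996, 1.139], [0.0, 0.0, 0.0, 1.0]]
side 542.959148525006 310.20120794103656 238.83380210352755 [[0.954, -0.209, 0.215, 0.296], [-0.3, -0.635, 0.712, -0.731], [-0.013, -0.744, -0.668, 0.811], [0.0, 0.0, 0.0, 1.0]]
```

View pics/top0.png

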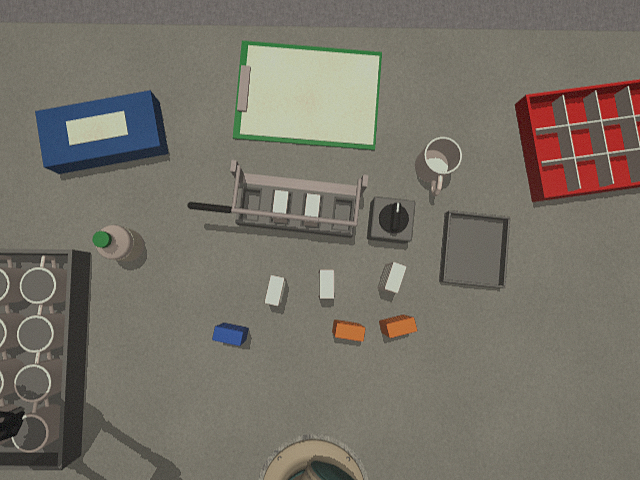

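View pics/side0.png

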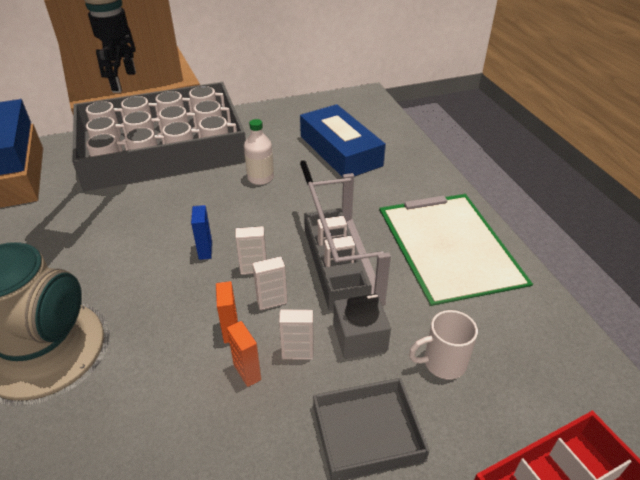

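The top view shows three white full cassettes at (276,290), (327,284) and (395,278), and two used ones in the carrier at (280,205) and (313,206). The knob is at (394,218), the tray at (475,250) and the bail grip at (210,207). The look-alikes to leave alone are blue at (230,334) and orange at (349,330) and (398,326). The side view agrees: those three are white with four lids, and the two in slots 1 and 2 are short.

```bash
cat > h.py <<'E'
import numpy as np,cv2
def cloud(im):
    d=im["depth"];v,u=np.mgrid[:d.shape[0],:d.shape[1]]
    c=np.stack([(u-im["cx"])/im["fx"]*d,(v-im["cy"])/im["fy"]*d,d],-1)
    P=np.asarray(im["pose"]);return c@P[:3,:3].T+P[:3,3]
def snap(n,name=None):
    from rig import manip
    im=manip.get_image(n)
    if name: cv2.imwrite(f"pics/{name}.png",im["pixels"])
    return im,cloud(im)
def rect(w,box,zr):
    "w cloud, pixel box u0,v0,u1,v1, z-range -> center, sizes, long axis yaw"
    p=w[box[1]:box[3],box[0]:box[2]].reshape(-1,3);p=p[(p[:,2]>zr[0])&(p[:,2]<zr[1])]
    (c,s,a)=cv2.minAreaRect((p[:,:2]*1000).astype(np.float32))
    if s[0]<s[1]: s=s[::-1];a+=90
    a=(a+90)%180-90
    return len(p),np.round(c,1),np.round(s,1),round(a,1),np.round(np.median(p[:,2])*1000,1)
E
python3 - <<'E'
from h import *
im=dict(np.load("pics/top0.npz"));w=cloud(im)
for n,b,z in [("fullA",(260,270,292,312),(.1,.11)),("fullB",(315,265,340,302),(.1,.11)),("fullC",(380,258,410,298),(.1,.11)),
 ("used2",(268,185,292,222),(.085,.1)),("used1",(300,188,326,222),(.085,.1)),("block",(225,170,362,245),(.045,.055)),
 ("ped",(366,190,418,245),(.06,.075)),("knob",(375,200,412,238),(.08,.12)),("tray",(435,205,515,295),(.028,.04)),("grip",(185,198,234,216),(.11,.15)),
 ("bar",(236,200,358,226),(.12,.14)),("postL",(226,155,242,180),(.128,.14)),("postR",(355,170,372,192),(.128,.14)),("mug",(420,130,465,195),(.085,.105)),("spray",(88,220,135,262),(.08,.17))]:
    try: print(n,rect(w,b,z))
    except Exception as e: print(n,e)
big=lambda a,b,c,d:cv2.resize(im["pixels"][b:d,a:c],None,fx=4,fy=4,interpolation=cv2.INTER_CUBIC)
cv2.imwrite("pics/c1.png",big(230,160,430,305))
E
```

```text
fullA (404, array([414.3,  80.7]), array([55.5, 28.7]), -13.0, np.float64(103.3))
fullB (392, array([428.1, -20.8]), array([54.2, 25.5]), 0.4, np.float64(103.5))
fullC (401, array([ 441.8, -153.5]), array([55.8, 27.8]), -18.1, np.float64(103.6))
used2 (320, array([584.3,  72.8]), array([55.8, 28.3]), -6.1, np.float64(90.2))
used1 (323, array([577.9,   9.4]), array([56.5, 28.7]), -5.4, np.float64(90.2))
block (2267, array([584.1,  41.2]), array([253.5, 107.7]), 79.8, np.float64(48.2))
ped (1193, array([ 561.4, -155.3]), array([85.8, 84.3]), 84.5, np.float64(66.6))
knob (255, array([ 561.1, -157.3]), array([52.7, 31.8]), 11.1, np.float64(106.3))
tray (723, array([ 504.1, -335.4]), array([150.5, 131.8]), -5.3, np.float64(32.9))
grip (345, array([570.8, 202.9]), array([88.4, 26.4]), -85.3, np.float64(133.1))
bar (712, array([561. ,  38.5]), array([231.3,  48.3]), -89.3, np.float64(131.6))
postL (114, array([643.4, 157.5]), array([37.9, 19.6]), -6.8, np.float64(130.9))
postR (106, array([620.4, -86.1]), array([33.5, 18.8]), -2.3, np.float64(130.7))
mug (312, array([ 685.9, -251.4]), array([75. , 74.4]), 88.4, np.float64(92.6))
spray (1049, array([504.3, 393.9]), array([67. , 60.6]), -13.6, np.float64(113.4))
```

View pics/c1.png

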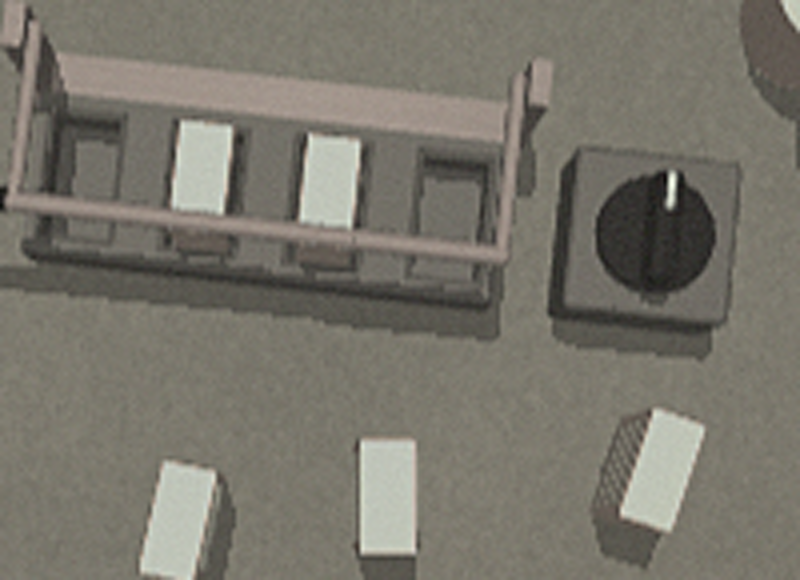

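The crop confirms the picks: three tall white cassettes, two short ones in slots 1 and 2, and the knob pointing along the carrier's x. The carrier origin comes out at about (0.581, 0.041) with yaw -5.7°. Two routes agree on that: the cassette midpoint, and the pedestal 197.4 mm away. Next I move above the bail grip.

```bash
python3 -m pendant '[{"jaw":1,"tx":34,"ty":-30.9,"tz":0,"az":-72},{"jaw":1,"tx":34,"ty":-30.9,"tz":0,"az":-72},{"jaw":1,"tx":34,"ty":-30.9,"tz":0,"az":-72},{"jaw":1,"tx":34,"ty":-30.9,"tz":0,"az":-72},{"jaw":1,"tx":34,"ty":-30.9,"tz":0,"az":-72},{"jaw":1,"tx":34,"ty":-30.9,"tz":0,"az":-72},{"jaw":1,"tx":34,"ty":-30.9,"tz":0,"az":-72},{"jaw":1,"tx":34,"ty":-30.9,"tz":0,"az":-72},{"jaw":1,"tx":34,"ty":-30.9,"tz":0,"az":-72},{"jaw":1,"tx":34,"ty":-30.9,"tz":0,"az":-72}]' 60
python3 - <<'E'
from h import *
from rig import manip
print(manip.get_state()["qpos"].round(2))
im,w=snap("wrist","w1");print(np.round(im["pose"],3).tolist(),im["fx"])
np.savez("pics/w1.npz",**im)
E
```

```text
[ 1.04  0.28  1.51 -0.    1.36 -0.12]
[[0.402, 0.872, 0.278, 0.159], [0.916, -0.382, -0.124, 0.557], [-0.002, 0.305, -0.952, 0.374], [0.0, 0.0, 0.0, 1.0]] 403.3946258488327invalid input at $[0]: expected keys jaw, tx, ty, tz, ax, ay, az
```

View pics/w1.png

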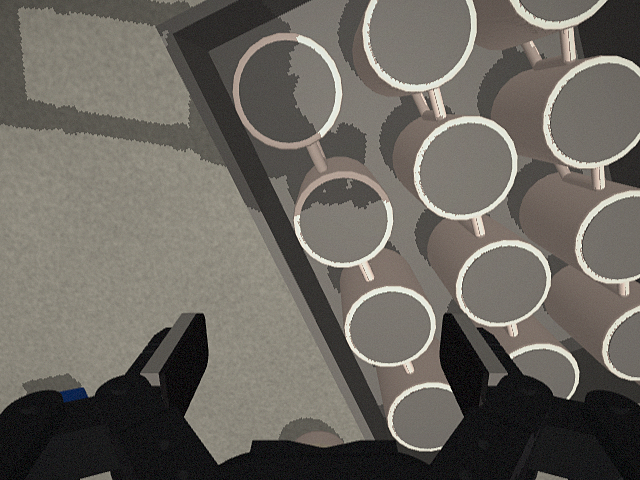

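The call was refused because every row needs all seven keys. The wrist view shows only the mug rack, since the arm never moved. I'll resend with every key.

```bash
python3 -m pendant '[{"jaw":1,"tx":34,"ty":-30.9,"tz":0,"ax":0,"ay":0,"az":-72},{"jaw":1,"tx":34,"ty":-30.9,"tz":0,"ax":0,"ay":0,"az":-72},{"jaw":1,"tx":34,"ty":-30.9,"tz":0,"ax":0,"ay":0,"az":-72},{"jaw":1,"tx":34,"ty":-30.9,"tz":0,"ax":0,"ay":0,"az":-72},{"jaw":1,"tx":34,"ty":-30.9,"tz":0,"ax":0,"ay":0,"az":-72},{"jaw":1,"tx":34,"ty":-30.9,"tz":0,"ax":0,"ay":0,"az":-72},{"jaw":1,"tx":34,"ty":-30.9,"tz":0,"ax":0,"ay":0,"az":-72},{"jaw":1,"tx":34,"ty":-30.9,"tz":0,"ax":0,"ay":0,"az":-72},{"jaw":1,"tx":34,"ty":-30.9,"tz":0,"ax":0,"ay":0,"az":-72},{"jaw":1,"tx":34,"ty":-30.9,"tz":0,"ax":0,"ay":0,"az":-72}]' 60
python3 - <<'E'
from h import *
from rig import manip
print(manip.get_state()["qpos"].round(2))
im,w=snap("wrist","w2");print(np.round(im["pose"],3).tolist())
np.savez("pics/w2.npz",**im)
E
```

```text
clock: 1.4
position: [0.5693, 0.2189, 0.2311]
ee_rot: [-0.001, 0.741, 0.672, -0.0]
contact_force: [-1.1, 0.9, 0.8]
width: 0.0855
gripper_force: 0.0
[0.25 0.33 1.43 0.   1.39 0.35]
[[0.995, -0.093, -0.031, 0.578], [-0.098, -0.948, -0.303, 0.296], [-0.002, 0.305, -0.952, 0.374], [0.0, 0.0, 0.0, 1.0]]
```

View pics/w2.png

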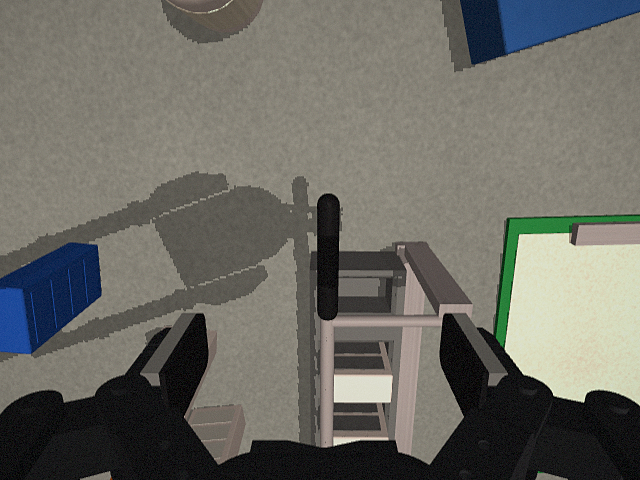

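The wrist view shows the black grip at (328,195–318), centred between the fingers at about u=325. I'll measure the bail and slots from this closer view.

Run:
```python
from h import *
im=dict(np.load("pics/w2.npz"));w=cloud(im)
for u,v in [(328,200),(328,250),(328,312),(326,330),(326,400),(430,321),(455,305)]: print(u,v,(w[v,u]*1000).round(1))
o=np.array([581,41.2]);t=np.radians(-5.7);R=np.array([[np.cos(t),-np.sin(t)],[np.sin(t),np.cos(t)]])
g=w[200:312,318:338].reshape(-1,3);g=g[g[:,2]>.11]*1000
print("grip local x",np.percentile((g[:,:2]-o)@R,[1,50,99],axis=0).round(1).tolist(),g[:,2].max().round(1))
for n,b in [("used2",(325,370,400,405))]: print(rect(w,b,(.086,.096)))
```

```text
328 200 [574.8 244.3 136.8]
328 250 [571.8 212.6 136.6]
328 312 [567.7 169.5 136.3]
326 330 [565.1 156.  135.9]
326 400 [559.6  98.7 134.5]
430 321 [635.2 154.3 132.8]
455 305 [651.9 164.6 132.8]
grip local x [[-32.6, 127.3], [-26.6, 165.7], [-20.1, 201.0]] 374.4
(1854, array([588.2,  72.7]), array([48.6, 29.2]), -5.8, np.float64(92.5))
```

```bash
python3 -m pendant '[{"jaw":1,"tx":0.2,"ty":0,"tz":-5,"ax":0,"ay":0,"az":0},{"jaw":1,"tx":0.2,"ty":0,"tz":-9,"ax":0,"ay":0,"az":0},{"jaw":1,"tx":0.2,"ty":0,"tz":-12.2,"ax":0,"ay":0,"az":0},{"jaw":1,"tx":0.2,"ty":0,"tz":-12.2,"ax":0,"ay":0,"az":0},{"jaw":-1,"tx":0.2,"ty":0,"tz":-12.2,"ax":0,"ay":0,"az":0},{"jaw":-1,"tx":0.2,"ty":0,"tz":-12.2,"ax":0,"ay":0,"az":0},{"jaw":-1,"tx":0.2,"ty":0,"tz":-12.2,"ax":0,"ay":0,"az":0},{"jaw":-1,"tx":0.2,"ty":0,"tz":-12.2,"ax":0,"ay":0,"az":0},{"jaw":-1,"tx":0.2,"ty":0,"tz":-12.2,"ax":0,"ay":0,"az":0}]' 60
```

```text
clock: 2.58
position: [0.5718, 0.2179, 0.1095]
ee_rot: [-0.001, 0.741, 0.671, -0.0]
contact_force: [-2.6, 0.8, 2.2]
width: 0.0122
gripper_force: 58.4
```

```bash
python3 -m pendant '[{"jaw":-1,"tx":0.04,"ty":0,"tz":0.85,"ax":0,"ay":0,"az":0},{"jaw":-1,"tx":0.17,"ty":-0.02,"tz":1.69,"ax":0,"ay":0,"az":0},{"jaw":-1,"tx":0.38,"ty":-0.04,"tz":2.5,"ax":0,"ay":0,"az":0},{"jaw":-1,"tx":0.67,"ty":-0.07,"tz":3.31,"ax":0,"ay":0,"az":0},{"jaw":-1,"tx":1.04,"ty":-0.1,"tz":4.08,"ax":0,"ay":0,"az":0},{"jaw":-1,"tx":1.47,"ty":-0.15,"tz":4.8,"ax":0,"ay":0,"az":0}]'
```

```text
clock: 3.32
position: [0.5845, 0.2166, 0.1575]
ee_rot: [-0.002, 0.741, 0.671, -0.002]
contact_force: [-8.3, 3.1, -3.2]
width: 0.0119
gripper_force: 58.4
```

```bash
python3 -m pendant '[{"jaw":-1,"tx":0.52,"ty":-0.05,"tz":0.68,"ax":0,"ay":0,"az":0},{"jaw":-1,"tx":1.1,"ty":-0.11,"tz":1.3,"ax":0,"ay":0,"az":0},{"jaw":-1,"tx":1.73,"ty":-0.17,"tz":1.86,"ax":0,"ay":0,"az":0},{"jaw":-1,"tx":2.42,"ty":-0.24,"tz":2.35,"ax":0,"ay":0,"az":0},{"jaw":-1,"tx":3.92,"ty":-0.39,"tz":3.12,"ax":0,"ay":0,"az":0},{"jaw":-1,"tx":5.55,"ty":-0.55,"tz":3.58,"ax":0,"ay":0,"az":0},{"jaw":-1,"tx":7.23,"ty":-0.72,"tz":3.7,"ax":0,"ay":0,"az":0},{"jaw":-1,"tx":8.5,"ty":-0.84,"tz":3.56,"ax":0,"ay":0,"az":0},{"jaw":-1,"tx":9.5,"ty":-0.95,"tz":3.3,"ax":0,"ay":0,"az":0},{"jaw":-1,"tx":9.6,"ty":-0.96,"tz":3.25,"ax":0,"ay":0,"az":0}]'
```

```text
clock: 4.58
position: [0.6837, 0.2066, 0.1945]
ee_rot: [0.001, 0.741, 0.671, 0.001]
contact_force: [-7.7, 0.7, 11.6]
width: 0.012
gripper_force: 61.3
```

```bash
python3 -m pendant '[{"jaw":0.1,"tx":0,"ty":0,"tz":0,"ax":0,"ay":0,"az":0},{"jaw":0.1,"tx":0,"ty":0,"tz":0,"ax":0,"ay":0,"az":0},{"jaw":0.1,"tx":0,"ty":0,"tz":4,"ax":0,"ay":0,"az":0},{"jaw":0.1,"tx":0,"ty":0,"tz":9,"ax":0,"ay":0,"az":0},{"jaw":0.1,"tx":-3,"ty":-5,"tz":9,"ax":0,"ay":0,"az":10},{"jaw":0.1,"tx":-6,"ty":-9.5,"tz":9,"ax":0,"ay":0,"az":20}]'
python3 -m pendant '[{"jaw":0.1,"tx":-4.6,"ty":-10.3,"tz":0,"ax":0,"ay":0,"az":70},{"jaw":0.1,"tx":-4.6,"ty":-10.3,"tz":0,"ax":0,"ay":0,"az":70},{"jaw":0.1,"tx":-4.6,"ty":-10.3,"tz":0,"ax":0,"ay":0,"az":70},{"jaw":0.1,"tx":-4.6,"ty":-10.3,"tz":0,"ax":0,"ay":0,"az":70},{"jaw":0.1,"tx":-4.6,"ty":-10.3,"tz":0,"ax":0,"ay":0,"az":70},{"jaw":0.1,"tx":-4.6,"ty":-10.3,"tz":0,"ax":0,"ay":0,"az":70},{"jaw":0.1,"tx":-4.6,"ty":-10.3,"tz":0,"ax":0,"ay":0,"az":70},{"jaw":0.1,"tx":-4.6,"ty":-10.3,"tz":0,"ax":0,"ay":0,"az":70}]'
python3 - <<'E'
from h import *
im,w=snap("wrist","w3");np.savez("pics/w3.npz",**im)
im,w=snap("side","s3")
E
```

```text
clock: 5.32
position: [0.6241, 0.1102, 0.2808]
ee_rot: [0.002, 0.611, 0.792, 0.001]
contact_force: [0.4, -0.4, 0.5]
width: 0.0471
gripper_force: 0.0
clock: 6.32
position: [0.5779, 0.0081, 0.2801]
ee_rot: [0.001, 0.05, 0.999, -0.0]
contact_force: [-0.2, 0.2, -0.1]
width: 0.0469
gripper_force: 0.0
```

View pics/w3.png

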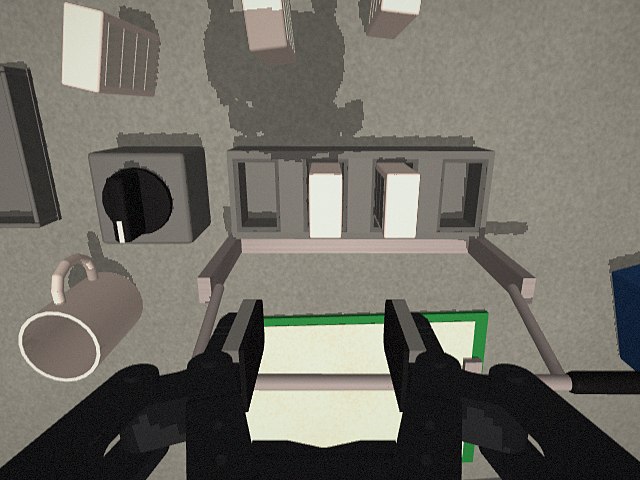

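View pics/s3.png

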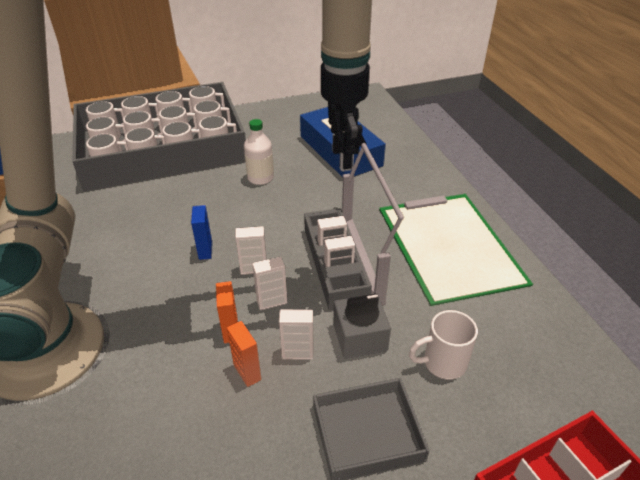

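The wrist view shows used1 at (325,200), used2 at (400,200), empty slots at (258,195) and (465,195), and the open bail bar at (320,383). The side view also shows the bail upright and leaning back. The camera is on the bail's side of the tool, so I'll turn the tool half round to keep the wrist clear of it.

```bash
python3 -m pendant '[{"jaw":0.1,"tx":0,"ty":0,"tz":0,"ax":0,"ay":0,"az":-90},{"jaw":0.1,"tx":0,"ty":0,"tz":0,"ax":0,"ay":0,"az":-90},{"jaw":0.1,"tx":0,"ty":0,"tz":0,"ax":0,"ay":0,"az":-90},{"jaw":0.1,"tx":0,"ty":0,"tz":0,"ax":0,"ay":0,"az":-90},{"jaw":0.1,"tx":0,"ty":0,"tz":0,"ax":0,"ay":0,"az":-90},{"jaw":0.1,"tx":0,"ty":0,"tz":0,"ax":0,"ay":0,"az":-90},{"jaw":0.1,"tx":0,"ty":0,"tz":0,"ax":0,"ay":0,"az":-90},{"jaw":0.1,"tx":0,"ty":0,"tz":0,"ax":0,"ay":0,"az":-90},{"jaw":0.1,"tx":0,"ty":0,"tz":0,"ax":0,"ay":0,"az":-90}]'
python3 -m pendant '[{"jaw":0.1,"tx":0,"ty":0.1,"tz":-2,"ax":0,"ay":0,"az":-90},{"jaw":0.1,"tx":0,"ty":0.1,"tz":-5,"ax":0,"ay":0,"az":-90},{"jaw":0.1,"tx":0,"ty":0.1,"tz":-8,"ax":0,"ay":0,"az":-90},{"jaw":0.1,"tx":0,"ty":0.1,"tz":-11,"ax":0,"ay":0,"az":-90},{"jaw":0.1,"tx":0,"ty":0.1,"tz":-12,"ax":0,"ay":0,"az":-90},{"jaw":0.1,"tx":0,"ty":0.1,"tz":-12,"ax":0,"ay":0,"az":-90},{"jaw":0.1,"tx":0,"ty":0.1,"tz":-12,"ax":0,"ay":0,"az":-90},{"jaw":0.1,"tx":0,"ty":0.1,"tz":-12,"ax":0,"ay":0,"az":-90},{"jaw":0.1,"tx":0,"ty":0.1,"tz":-12,"ax":0,"ay":0,"az":-90},{"jaw":0.1,"tx":0,"ty":0.1,"tz":-12,"ax":0,"ay":0,"az":-90}]'
python3 - <<'E'
from h import *
from rig import manip
print(manip.get_state()["qpos"].round(2))
im=dict(np.load("pics/w3.npz"));w=cloud(im)
for n,b,z in [("used1",(300,155,350,245),(.086,.098)),("used2",(370,155,425,245),(.086,.098)),("block",(220,140,500,245),(.045,.055)),("ped",(85,140,215,248),(.062,.072)),
 ("slot0 floor",(240,162,280,232),(.008,.03)),("slot3 floor",(442,160,486,232),(.008,.03))]: print(n,rect(w,b,z))
E
```

```text
clock: 7.55
position: [0.5776, 0.0085, 0.2799]
ee_rot: [0.0, 0.743, 0.67, 0.0]
contact_force: [-0.4, 0.2, -0.8]
width: 0.0469
gripper_force: 0.0
clock: 8.8
position: [0.5776, 0.0095, 0.1599]
ee_rot: [0.0, 0.999, -0.049, 0.0]
contact_force: [-0.6, 0.8, 0.8]
width: 0.0469
gripper_force: 0.0
[-0.1   0.33  1.61 -0.    1.2   1.57]
used1 (2177, array([577.5,   8.6]), array([55.9, 29.2]), -5.7, np.float64(92.5))
used2 (2218, array([584. ,  71.9]), array([56.1, 28.9]), -6.5, np.float64(92.4))
block (13044, array([583.9,  40.4]), array([263.3,  90.6]), 84.3, np.float64(50.2))
ped (4726, array([ 560.3, -155.3]), array([85.1, 82.9]), 83.9, np.float64(68.4))
slot0 floor (1939, array([572.7, -56.9]), array([59.8, 31.9]), -5.2, np.float64(12.8))
slot3 floor (1728, array([593.1, 140.2]), array([59.2, 27.1]), -6.3, np.float64(12.8))
```

```bash
python3 -m pendant '[{"jaw":0.1,"tx":0,"ty":-0.05,"tz":-5,"ax":0,"ay":0,"az":0},{"jaw":0.1,"tx":0,"ty":-0.05,"tz":-9,"ax":0,"ay":0,"az":0},{"jaw":0.1,"tx":0,"ty":-0.05,"tz":-10.3,"ax":0,"ay":0,"az":0},{"jaw":-1,"tx":0,"ty":-0.05,"tz":-10.3,"ax":0,"ay":0,"az":0},{"jaw":-1,"tx":0,"ty":-0.05,"tz":-10.3,"ax":0,"ay":0,"az":0},{"jaw":-1,"tx":0,"ty":-0.05,"tz":-10.3,"ax":0,"ay":0,"az":0},{"jaw":-1,"tx":0,"ty":-0.05,"tz":-9,"ax":0,"ay":0,"az":0},{"jaw":-1,"tx":0,"ty":-0.05,"tz":-7,"ax":0,"ay":0,"az":0},{"jaw":-1,"tx":0,"ty":-0.05,"tz":-4,"ax":0,"ay":0,"az":0},{"jaw":-1,"tx":0,"ty":-0.05,"tz":1,"ax":0,"ay":0,"az":0}]' 40
python3 -m pendant '[{"jaw":-1,"tx":0,"ty":0,"tz":4,"ax":0,"ay":0,"az":0}]'
python3 - <<'E'
from h import *
im,w=snap("top","t4");print(rect(w,(435,205,515,295),(.028,.04)))
E
```

```text
clock: 10.05
position: [0.5763, 0.0092, 0.1707]
ee_rot: [-0.0, 0.999, -0.049, -0.001]
contact_force: [0.4, -1.0, -0.2]
width: 0.0277
gripper_force: 42.1
clock: 10.18
position: [0.5778, 0.0091, 0.2132]
ee_rot: [0.0, 0.999, -0.049, 0.002]
contact_force: [0.9, 0.7, -0.9]
width: 0.0275
gripper_force: 42.2
(703, array([ 504. , -335.7]), array([150.6, 132.2]), -5.5, np.float64(33.0))
```

```bash
python3 -m pendant '[{"jaw":-1,"tx":-0.7,"ty":-6,"tz":0,"ax":0,"ay":0,"az":0},{"jaw":-1,"tx":-1.4,"ty":-12,"tz":0,"ax":0,"ay":0,"az":0},{"jaw":-1,"tx":-2.1,"ty":-18,"tz":0,"ax":0,"ay":0,"az":0},{"jaw":-1,"tx":-2.8,"ty":-24,"tz":0,"ax":0,"ay":0,"az":0},{"jaw":-1,"tx":-3.5,"ty":-30,"tz":0,"ax":0,"ay":0,"az":0},{"jaw":-1,"tx":-4.1,"ty":-34.8,"tz":0,"ax":0,"ay":0,"az":0},{"jaw":-1,"tx":-4.1,"ty":-34.8,"tz":0,"ax":0,"ay":0,"az":0},{"jaw":-1,"tx":-4.1,"ty":-34.8,"tz":-6,"ax":0,"ay":0,"az":0},{"jaw":-1,"tx":-4.1,"ty":-34.8,"tz":-11,"ax":0,"ay":0,"az":0},{"jaw":-1,"tx":-4.1,"ty":-34.8,"tz":-14,"ax":0,"ay":0,"az":0}]'
python3 -m pendant '[{"jaw":-1,"tx":0,"ty":0,"tz":-1.2,"ax":0,"ay":0,"az":0},{"jaw":-1,"tx":0,"ty":0,"tz":-2.2,"ax":0,"ay":0,"az":0},{"jaw":-1,"tx":0,"ty":0,"tz":-2.2,"ax":0,"ay":0,"az":0},{"jaw":0.1,"tx":0,"ty":0,"tz":-2.2,"ax":0,"ay":0,"az":0},{"jaw":0.1,"tx":0,"ty":0,"tz":-2.2,"ax":0,"ay":0,"az":0},{"jaw":0.1,"tx":0,"ty":0,"tz":1,"ax":0,"ay":0,"az":0},{"jaw":0.1,"tx":0,"ty":0,"tz":6,"ax":0,"ay":0,"az":0},{"jaw":0.1,"tx":0,"ty":0,"tz":11,"ax":0,"ay":0,"az":0}]'
```

```text
clock: 11.48
position: [0.5354, -0.3366, 0.068]
ee_rot: [-0.001, 0.999, -0.049, -0.001]
contact_force: [-1.3, -0.8, -1.4]
width: 0.0277
gripper_force: 42.3
clock: 12.48
position: [0.5363, -0.3388, 0.1812]
ee_rot: [-0.0, 0.999, -0.049, -0.0]
contact_force: [0.9, -0.2, -0.3]
width: 0.0468
gripper_force: 0.0
```

```bash
python3 -m pendant '[{"jaw":0.1,"tx":4.75,"ty":41,"tz":0,"ax":0,"ay":0,"az":0},{"jaw":0.1,"tx":4.75,"ty":41,"tz":0,"ax":0,"ay":0,"az":0},{"jaw":0.1,"tx":4.75,"ty":41,"tz":0,"ax":0,"ay":0,"az":0},{"jaw":0.1,"tx":4.75,"ty":41,"tz":0,"ax":0,"ay":0,"az":0},{"jaw":0.1,"tx":4.75,"ty":41,"tz":0,"ax":0,"ay":0,"az":0},{"jaw":0.1,"tx":4.75,"ty":41,"tz":0,"ax":0,"ay":0,"az":0},{"jaw":0.1,"tx":4.75,"ty":41,"tz":0,"ax":0,"ay":0,"az":0},{"jaw":0.1,"tx":4.75,"ty":41,"tz":0,"ax":0,"ay":0,"az":0},{"jaw":0.1,"tx":4.75,"ty":41,"tz":-4,"ax":0,"ay":0,"az":0}]'
python3 - <<'E'
from h import *
im,w=snap("top","t5");print(rect(w,(435,205,515,295),(.028,.04)),rect(w,(435,205,515,295),(.075,.09)))
E
```

```text
clock: 13.6
position: [0.5869, 0.0709, 0.1426]
ee_rot: [0.0, 0.999, -0.049, 0.004]
contact_force: [0.9, 0.5, -0.8]
width: 0.0471
gripper_force: 0.0
(750, array([ 504.2, -335.8]), array([150.7, 131.5]), -5.3, np.float64(32.9)) (418, array([ 538. , -339.1]), array([55.9, 30. ]), -5.5, np.float64(83.4))
```

used1 now stands upright in the tray, with its top at about 85 mm. Now used2.

```bash
python3 -m pendant '[{"jaw":0.1,"tx":0,"ty":0,"tz":-4,"ax":0,"ay":0,"az":0},{"jaw":0.1,"tx":0,"ty":0,"tz":-7,"ax":0,"ay":0,"az":0},{"jaw":0.1,"tx":0,"ty":0,"tz":-8.4,"ax":0,"ay":0,"az":0},{"jaw":-1,"tx":0,"ty":0,"tz":-8.4,"ax":0,"ay":0,"az":0},{"jaw":-1,"tx":0,"ty":0,"tz":-8.4,"ax":0,"ay":0,"az":0},{"jaw":-1,"tx":0,"ty":0,"tz":-8.4,"ax":0,"ay":0,"az":0},{"jaw":-1,"tx":0,"ty":0,"tz":-7,"ax":0,"ay":0,"az":0},{"jaw":-1,"tx":0,"ty":0,"tz":-4,"ax":0,"ay":0,"az":0},{"jaw":-1,"tx":0,"ty":0,"tz":1,"ax":0,"ay":0,"az":0},{"jaw":-1,"tx":0,"ty":0,"tz":7.2,"ax":0,"ay":0,"az":0}]'
python3 -m pendant '[{"jaw":-1,"tx":-1,"ty":-6,"tz":0,"ax":0,"ay":0,"az":0},{"jaw":-1,"tx":-2.5,"ty":-12,"tz":0,"ax":0,"ay":0,"az":0},{"jaw":-1,"tx":-4.2,"ty":-18,"tz":0,"ax":0,"ay":0,"az":0},{"jaw":-1,"tx":-6,"ty":-24,"tz":0,"ax":0,"ay":0,"az":0},{"jaw":-1,"tx":-7.5,"ty":-30,"tz":0,"ax":0,"ay":0,"az":0}]'
python3 - <<'E'
from h import *
im,w=snap("top","t6");print(rect(w,(435,205,515,295),(.028,.04)),rect(w,(435,205,515,295),(.075,.09)))
E
```

```text
clock: 14.9
position: [0.5831, 0.0712, 0.2137]
ee_rot: [0.0, 0.999, -0.049, -0.001]
contact_force: [1.5, -1.2, -0.4]
width: 0.0275
gripper_force: 41.8
clock: 15.52
position: [0.5082, -0.2306, 0.2135]
ee_rot: [0.001, 0.999, -0.049, 0.001]
contact_force: [0.5, -0.9, -0.5]
width: 0.0275
gripper_force: 41.9
(328, array([ 503.8, -335.8]), array([149.9, 131.7]), -5.3, np.float64(33.1)) (0, array([0., 0.]), array([0., 0.]), 0.0, np.float64(nan))
  return _methods._mean(a, axis=axis, dtype=dtype,
  ret = ret.dtype.type(ret / rcount)
```

```bash
python3 -m pendant '[{"jaw":-1,"tx":-2.1,"ty":-5.5,"tz":0,"ax":0,"ay":0,"az":0},{"jaw":-1,"tx":-3.8,"ty":-10.4,"tz":0,"ax":0,"ay":0,"az":0},{"jaw":-1,"tx":-3.8,"ty":-10.4,"tz":-1,"ax":0,"ay":0,"az":0},{"jaw":-1,"tx":-3.8,"ty":-10.4,"tz":-6,"ax":0,"ay":0,"az":0},{"jaw":-1,"tx":-3.8,"ty":-10.4,"tz":-11,"ax":0,"ay":0,"az":0},{"jaw":-1,"tx":-3.8,"ty":-10.4,"tz":-14,"ax":0,"ay":0,"az":0},{"jaw":-1,"tx":-3.8,"ty":-10.4,"tz":-16.2,"ax":0,"ay":0,"az":0},{"jaw":-1,"tx":-3.8,"ty":-10.4,"tz":-16.2,"ax":0,"ay":0,"az":0},{"jaw":0.1,"tx":-3.8,"ty":-10.4,"tz":-16.2,"ax":0,"ay":0,"az":0},{"jaw":0.1,"tx":-3.8,"ty":-10.4,"tz":-16.2,"ax":0,"ay":0,"az":0}]'
python3 -m pendant '[{"jaw":0.1,"tx":0,"ty":0,"tz":4,"ax":0,"ay":0,"az":0},{"jaw":0.1,"tx":0,"ty":0,"tz":9,"ax":0,"ay":0,"az":0},{"jaw":0.1,"tx":0,"ty":6,"tz":13,"ax":0,"ay":0,"az":-10},{"jaw":0.1,"tx":-1,"ty":12,"tz":15,"ax":0,"ay":0,"az":-12.5},{"jaw":0.1,"tx":-2.5,"ty":18,"tz":15,"ax":0,"ay":0,"az":-12.5},{"jaw":0.1,"tx":-2.5,"ty":18,"tz":15,"ax":0,"ay":0,"az":-12.5},{"jaw":0.1,"tx":-2.5,"ty":18,"tz":15,"ax":0,"ay":0,"az":-12.5}]'
python3 - <<'E'
from h import *
im,w=snap("top","t7");print(rect(w,(435,205,515,295),(.028,.04)),rect(w,(435,205,515,295),(.075,.09)))
im,w=snap("wrist","w7");np.savez("pics/w7.npz",**im)
P=w.reshape(-1,3);p=P[(P[:,2]>.098)&(P[:,2]<.112)&(P[:,0]>.3)&(P[:,0]<.52)]
img=np.zeros((400,500),np.uint8);ij=((p[:,:2]-[.3,-.3])*1000).astype(int);ok=(ij[:,0]>=0)&(ij[:,0]<400)&(ij[:,1]>=0)&(ij[:,1]<500);img[ij[ok,0],ij[ok,1]]=255
img=cv2.morphologyEx(img,cv2.MORPH_CLOSE,np.ones((5,5)))
for c in cv2.findContours(img,cv2.RETR_EXTERNAL,cv2.CHAIN_APPROX_NONE)[0]:
    if cv2.contourArea(c)<500: continue
    (a,b),s,t=cv2.minAreaRect(c); print("x,y",round(b+300,1),round(a-300,1),np.round(s,1),round(t,1))
E
```

```text
clock: 16.82
position: [0.4715, -0.3328, 0.0508]
ee_rot: [0.0, 0.999, -0.049, 0.001]
contact_force: [-0.5, 0.4, -0.2]
width: 0.0469
gripper_force: 0.0
clock: 17.7
position: [0.4461, -0.1527, 0.2006]
ee_rot: [0.001, 0.988, -0.157, 0.001]
contact_force: [0.3, 0.6, -0.0]
width: 0.047
gripper_force: 0.0
(253, array([ 548.3, -340.7]), array([131.1,  61.7]), 83.8, np.float64(33.1)) (278, array([ 545.1, -339.7]), array([41.5, 30. ]), -6.2, np.float64(83.4))
x,y 441.6 -154.7 [30.  57.2] 18.4
x,y 428.0 -22.0 [56. 30.] 90.0
x,y 414.7 78.8 [30.4 56.9] 11.3
x,y 343.5 -155.9 [29.5 35.9] 76.6
x,y 335.2 -77.5 [36.  30.2] 8.5
```

View pics/w7.png

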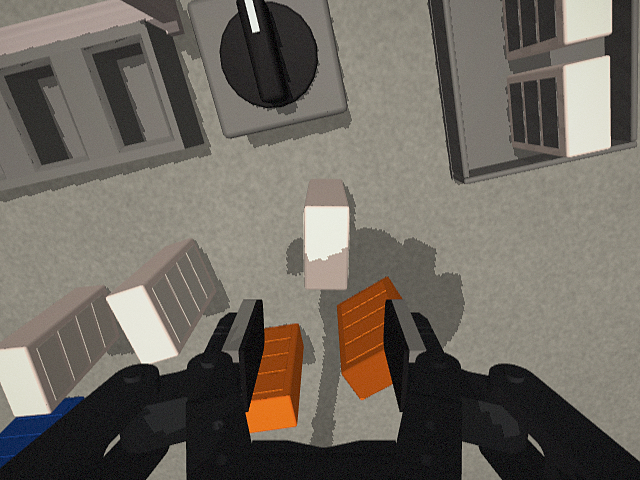

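The wrist view shows both used cassettes standing in the tray at upper right, full C at (326,235) with its lids, and the two orange look-alikes below it. Now I grasp full C, lift it and carry it above slot 0.

```bash
python3 -m pendant '[{"jaw":0.1,"tx":-0.4,"ty":-0.15,"tz":-5,"ax":0,"ay":0,"az":0},{"jaw":0.1,"tx":-0.4,"ty":-0.15,"tz":-9,"ax":0,"ay":0,"az":0},{"jaw":0.1,"tx":-0.4,"ty":-0.15,"tz":-12.5,"ax":0,"ay":0,"az":0},{"jaw":0.1,"tx":-0.4,"ty":-0.15,"tz":-13.65,"ax":0,"ay":0,"az":0},{"jaw":-1,"tx":-0.4,"ty":-0.15,"tz":-13.65,"ax":0,"ay":0,"az":0},{"jaw":-1,"tx":-0.4,"ty":-0.15,"tz":-13.65,"ax":0,"ay":0,"az":0},{"jaw":-1,"tx":-0.4,"ty":-0.15,"tz":-13.65,"ax":0,"ay":0,"az":0},{"jaw":-1,"tx":-0.4,"ty":-0.15,"tz":-9,"ax":0,"ay":0,"az":0},{"jaw":-1,"tx":-0.4,"ty":-0.15,"tz":-4,"ax":0,"ay":0,"az":0},{"jaw":-1,"tx":-0.4,"ty":-0.15,"tz":2,"ax":0,"ay":0,"az":0}]' 50
python3 -m pendant '[{"jaw":-1,"tx":4.5,"ty":3.3,"tz":0,"ax":0,"ay":0,"az":5},{"jaw":-1,"tx":9,"ty":6.6,"tz":0,"ax":0,"ay":0,"az":10},{"jaw":-1,"tx":12.95,"ty":9.9,"tz":0,"ax":0,"ay":0,"az":12.5},{"jaw":-1,"tx":12.95,"ty":9.9,"tz":0,"ax":0,"ay":0,"az":12.5},{"jaw":-1,"tx":12.95,"ty":9.9,"tz":0,"ax":0,"ay":0,"az":12.5}]'
python3 - <<'E'
from h import *
im,w=snap("wrist","w8");np.savez("pics/w8.npz",**im)
E
```

```text
clock: 19.05
position: [0.4413, -0.154, 0.2216]
ee_rot: [0.0, 0.987, -0.158, -0.0]
contact_force: [0.5, -0.9, -0.7]
width: 0.0272
gripper_force: 52.6
clock: 19.68
position: [0.5707, -0.0553, 0.22]
ee_rot: [0.0, 0.999, -0.049, -0.0]
contact_force: [-0.1, 0.0, -1.3]
width: 0.0271
gripper_force: 52.9
```

View pics/w8.png

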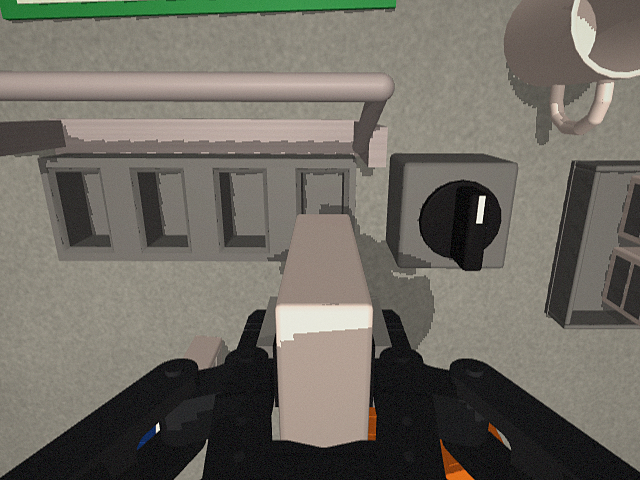

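Full C is held straight above slot 0, whose mouth shows at (325,190). I'll lower it slowly, checking the force before releasing.

```bash
python3 -m pendant '[{"jaw":-1,"tx":0.05,"ty":0.03,"tz":-5,"ax":0,"ay":0,"az":0},{"jaw":-1,"tx":0.05,"ty":0.03,"tz":-9.5,"ax":0,"ay":0,"az":0},{"jaw":-1,"tx":0.05,"ty":0.03,"tz":-10.5,"ax":0,"ay":0,"az":0},{"jaw":-1,"tx":0.05,"ty":0.03,"tz":-11.5,"ax":0,"ay":0,"az":0},{"jaw":-1,"tx":0.05,"ty":0.03,"tz":-12.5,"ax":0,"ay":0,"az":0},{"jaw":-1,"tx":0.05,"ty":0.03,"tz":-13.5,"ax":0,"ay":0,"az":0},{"jaw":-1,"tx":0.05,"ty":0.03,"tz":-14.2,"ax":0,"ay":0,"az":0},{"jaw":-1,"tx":0.05,"ty":0.03,"tz":-14.2,"ax":0,"ay":0,"az":0}]'
```

```text
clock: 20.72
position: [0.5935, -0.058, 0.0915]
ee_rot: [0.002, 0.998, -0.051, 0.025]
contact_force: [19.9, 2.5, 26.1]
width: 0.0275
gripper_force: 56.5
```

The tool was pushed 22 mm in +x and stopped short, so something is in contact. I'll look before going on.

Run:
```python
from h import *
from rig import manip
print({k:np.round(v,2) for k,v in manip.get_state().items()})
im,w=snap("side");im2,_=snap("wrist")
a=cv2.resize(im["pixels"][150:390,240:480],(600,600),interpolation=cv2.INTER_CUBIC)[:,100:500]
b=cv2.resize(im2["pixels"],(400,300))
cv2.imwrite("pics/s9.png",np.hstack([a,np.vstack([b,np.zeros((300,400,3),np.uint8)])]))
```

```text
{'clock': np.float64(20.72), 'qpos': array([-0.22,  0.39,  1.71,  0.01,  1.  ,  1.45]), 'qd': array([ 0., -0., -0.,  0., -0., -0.]), 'effort': array([ -2.52, -28.87,  -0.5 ,  -2.36,   6.31,  -0.25]), 'position': array([ 0.59, -0.06,  0.09]), 'ee_rot': array([ 0.  ,  1.  , -0.05,  0.02]), 'contact_force': array([19.9 ,  2.49, 26.08]), 'moment': array([ 0.7 , -2.97, -0.21]), 'gripper_force': np.float64(56.5), 'width': np.float64(0.03)}
```

View pics/s9.png

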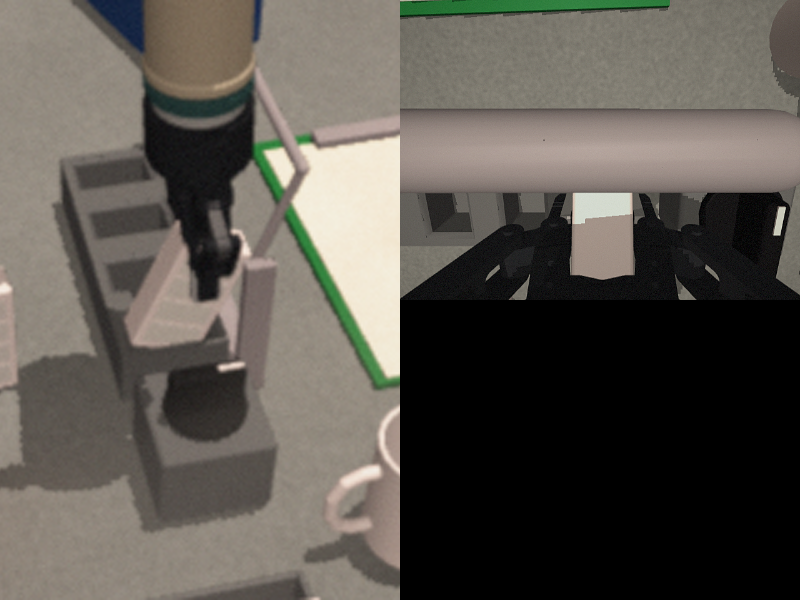

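The side view shows the cassette tilted in the grip, its foot caught on the carrier's front rim at (165,345). In the wrist view the bail bar is right under the camera, so the camera is on the bail side after all: my half turn went the wrong way, because image-up is the camera's side. I'll back off upward and measure the tilt.

```bash
python3 -m pendant '[{"jaw":-1,"tx":2,"ty":0,"tz":2,"ax":0,"ay":0,"az":0},{"jaw":-1,"tx":1.8,"ty":0,"tz":5,"ax":0,"ay":0,"az":0},{"jaw":-1,"tx":1,"ty":0,"tz":9,"ax":0,"ay":0,"az":0},{"jaw":-1,"tx":0,"ty":0,"tz":15,"ax":0,"ay":0,"az":0},{"jaw":-1,"tx":0,"ty":0,"tz":17,"ax":0,"ay":0,"az":0},{"jaw":-1,"tx":0,"ty":0,"tz":17,"ax":0,"ay":0,"az":0}]'
python3 - <<'E'
from h import *
im,w=snap("wrist","w10");np.savez("pics/w10.npz",**im)
im2,w2=snap("side");np.savez("pics/s10.npz",**im2);im3,w3=snap("top");np.savez("pics/t10.npz",**im3)
a=cv2.resize(im2["pixels"][80:380,240:480],(400,500),interpolation=cv2.INTER_CUBIC)
b=cv2.resize(im["pixels"],(400,300));c=cv2.resize(im3["pixels"][150:300,230:430],(400,300))
cv2.imwrite("pics/c10.png",np.hstack([cv2.resize(a,(400,600)),np.vstack([b,c])]))
E
```

```text
clock: 21.58
position: [0.5732, -0.056, 0.252]
ee_rot: [0.001, 0.999, -0.05, 0.004]
contact_force: [0.8, 0.1, -1.5]
width: 0.0273
gripper_force: 53.0
```

View pics/c10.png

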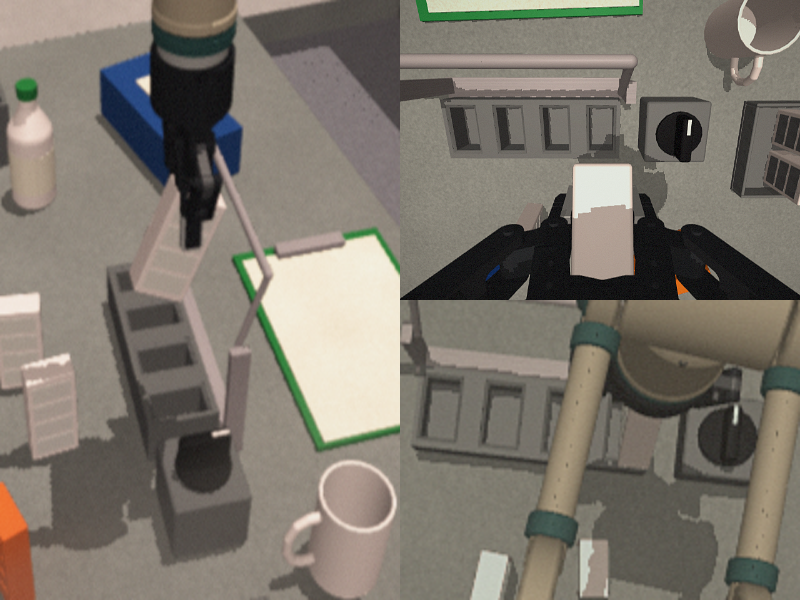

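The side crop confirms the cassette leans in the grip, with its foot towards the robot. The bail and the other cassettes look undisturbed. I'll fit a plane to its top face to get the tilt.

Run:
```python
from h import *
im=dict(np.load("pics/w10.npz"));w=cloud(im)
print("cam",im["pose"][:3,3].round(3))
for v in range(255,450,20): print(v,(w[v,322]*1000).round(1))
p=w[285:415,285:360].reshape(-1,3);c=np.median(p,0);p=p[np.abs(p-c).max(1)<.06]
n=np.linalg.svd(p-p.mean(0),full_matrices=False)[2][2];n*=np.sign(n[2]);print("n",n.round(3),"tilt x",np.degrees(np.arctan2(n[0],n[2])).round(1),(c*1000).round(1))
# bail bar
q=w.reshape(-1,3);q=q[(q[:,2]>.195)&(q[:,2]<.225)&(q[:,0]>.63)&(q[:,1]>-.08)&(q[:,1]<.15)];print("bar",np.median(q,0).round(4),len(q))
```

```text
cam [ 0.65  -0.064  0.396]
255 [510.7 -49.1   1.5]
275 [606.1 -59.3 288.2]
295 [601.  -58.8 290.8]
315 [596.  -58.3 293.3]
335 [590.9 -57.7 295.5]
355 [585.5 -57.2 297. ]
375 [580.8 -56.7 299.6]
395 [576.3 -56.3 302.3]
415 [571.  -55.7 303.8]
435 [566.3 -55.3 306.1]
n [ 0.402 -0.04   0.915] tilt x 23.7 [587.3 -57.4 296.9]
bar [ 0.6628 -0.0032  0.2132] 8619
```

Run:
```python
from h import *
im=dict(np.load("pics/w8.npz"));w=cloud(im)
o=np.array([580.7,40.6]);t=np.radians(-5.7);R=np.array([[np.cos(t),-np.sin(t)],[np.sin(t),np.cos(t)]])
L=w*1000; L[...,:2]=(L[...,:2]-o)@R
print("cassette column u=325 local");
for v in range(205,450,15): print(v,L[v,325].round(1),end=' ')
print("\nslot0 column u=340, slot1 u=240");
for v in range(145,270,6): print(v,L[v,340].round(0),L[v,240].round(0))
print("slot row v=200:")
for u in range(205,360,6): print(u,L[200,u].round(0),end=' ')
```

```text
cassette column u=325 local
205 [ -2.5 -98.6  13.6] 220 [ 26.8 -97.7 172.9] 235 [ 26.7 -97.6 197.1] 250 [ 26.7 -97.5 216.6] 265 [ 26.7 -97.4 232.4] 280 [ 26.4 -97.4 244.7] 295 [ 26.3 -97.3 255.3] 310 [ 25.1 -97.3 262.3] 325 [ 20.8 -97.3 263.1] 340 [ 15.1 -97.3 261.6] 355 [ 10.5 -97.3 262.2] 370 [  5.4 -97.3 262.1] 385 [ 1.00e-01 -9.74e+01  2.62e+02] 400 [ -4.9 -97.4 262.6] 415 [-10.9 -97.4 262. ] 430 [-16.  -97.4 262.6] 445 [-21.9 -97.4 262.5] 
slot0 column u=340, slot1 u=240
145 [  49. -111.   13.] [ 49. -26.  12.]
151 [  44. -111.   12.] [ 44. -26.  13.]
157 [  43. -110.   42.] [ 43. -32.  44.]
163 [  39. -110.   51.] [ 39. -33.  50.]
169 [ 78. -97. 363.] [ 34. -32.  49.]
175 [  24. -112.   12.] [ 24. -25.  12.]
181 [  18. -112.   11.] [ 19. -25.  13.]
187 [  13. -112.   13.] [ 13. -24.  12.]
193 [   8. -112.   12.] [  8. -23.  11.]
199 [   3. -112.   13.] [  2. -23.  12.]
205 [  -3. -112.   14.] [ -3. -23.  11.]
211 [  -8. -112.   12.] [ -8. -23.  13.]
217 [  27. -105.  166.] [-14. -22.  12.]
223 [  27. -105.  178.] [-19. -22.  13.]
229 [  27. -104.  187.] [-25. -22.  13.]
235 [  27. -104.  197.] [-30. -22.  14.]
241 [  27. -104.  206.] [-30. -25.  32.]
247 [  27. -103.  213.] [-31. -28.  46.]
253 [  26. -103.  219.] [-34. -29.  51.]
259 [  27. -103.  226.] [-40. -28.  51.]
265 [  26. -103.  231.] [-65. -17.   0.]
slot row v=200:
205 [10. -4. 50.] 211 [10. -8. 51.] 217 [ 10. -13.  49.] 223 [  8. -15.  40.] 229 [  3. -15.  18.] 235 [  2. -19.  14.] 241 [  2. -24.  12.] 247 [  1. -29.  11.] 253 [  2. -35.  13.] 259 [  2. -40.  13.] 265 [  9. -51.  48.] 271 [ 10. -56.  50.] 277 [ 10. -60.  50.] 283 [ 10. -65.  50.] 289 [ 10. -70.  51.] 295 [ 10. -75.  51.] 301 [  9. -79.  44.] 307 [  2. -83.  12.] 313 [  1. -88.  11.] 319 [  2. -93.  11.] 325 [  2. -99.  12.] 331 [   2. -104.   13.] 337 [   2. -109.   12.] 343 [   8. -113.   42.] 349 [  10. -117.   51.] 355 [  -1. -126.   -0.]
```

Before the descent the cassette sat within 1.5 mm of slot centre, so it caught on the chamfer because I went down too fast. It now leans 23.7° in the grip. I'll tilt the tool by that angle to bring it upright, set it on free counter at (0.48, -0.095), regrasp it, and insert more slowly.

```bash
python3 -m pendant '[{"jaw":-1,"tx":-3,"ty":-1.3,"tz":0,"ax":-0.8,"ay":-8,"az":0},{"jaw":-1,"tx":-6,"ty":-2.6,"tz":0,"ax":-1.6,"ay":-16,"az":0},{"jaw":-1,"tx":-9.1,"ty":-4,"tz":0,"ax":-2.4,"ay":-23.6,"az":0},{"jaw":-1,"tx":-9.1,"ty":-4,"tz":-6,"ax":-2.4,"ay":-23.6,"az":0},{"jaw":-1,"tx":-9.1,"ty":-4,"tz":-12,"ax":-2.4,"ay":-23.6,"az":0},{"jaw":-1,"tx":-9.1,"ty":-4,"tz":-15,"ax":-2.4,"ay":-23.6,"az":0},{"jaw":-1,"tx":-9.1,"ty":-4,"tz":-15,"ax":-2.4,"ay":-23.6,"az":0},{"jaw":-1,"tx":-9.1,"ty":-4,"tz":-15,"ax":-2.4,"ay":-23.6,"az":0}]'
python3 - <<'E'
from h import *
im,w=snap("wrist","w11")
# top face fit + lowest body points
for v in range(215,450,20): print(v,(w[v,322]*1000).round(1))
E
```

```text
clock: 22.72
position: [0.4816, -0.0954, 0.0984]
ee_rot: [0.011, 0.977, -0.048, 0.206]
contact_force: [0.4, 0.2, -1.2]
width: 0.0274
gripper_force: 52.8
215 [ 538.9 -101.     0.7]
235 [525.8 -99.6   1.4]
255 [512.8 -98.4   1.3]
275 [497.8 -97.1 144.9]
295 [492.2 -96.5 145. ]
315 [486.5 -96.  143.6]
335 [480.9 -95.4 144. ]
355 [475.5 -94.9 144.5]
375 [470.1 -94.3 145. ]
395 [464.8 -93.8 145.1]
415 [459.9 -93.3 146.4]
435 [454.1 -92.7 144.7]
```

The top face is level at z≈0.145, so the cassette is upright with its foot at 0.040. Now I set it down and release.

```bash
python3 -m pendant '[{"jaw":-1,"tx":0,"ty":0,"tz":-2,"ax":0,"ay":0,"az":0},{"jaw":-1,"tx":0,"ty":0,"tz":-3.5,"ax":0,"ay":0,"az":0},{"jaw":-1,"tx":0,"ty":0,"tz":-3.9,"ax":0,"ay":0,"az":0},{"jaw":-1,"tx":0,"ty":0,"tz":-3.9,"ax":0,"ay":0,"az":0},{"jaw":0.1,"tx":0,"ty":0,"tz":-3.9,"ax":0,"ay":0,"az":0},{"jaw":0.1,"tx":0,"ty":0,"tz":-3.9,"ax":0,"ay":0,"az":0},{"jaw":0.1,"tx":0,"ty":0,"tz":-1,"ax":0,"ay":0,"az":0},{"jaw":0.1,"tx":0,"ty":0,"tz":4,"ax":0,"ay":0,"az":0},{"jaw":0.1,"tx":0,"ty":0,"tz":9,"ax":0,"ay":0,"az":0},{"jaw":0.1,"tx":0,"ty":0,"tz":11,"ax":0,"ay":0,"az":0}]'
python3 -m pendant '[{"jaw":0.1,"tx":-0.8,"ty":0,"tz":0,"ax":1.2,"ay":10,"az":0},{"jaw":0.1,"tx":-0.8,"ty":0,"tz":0,"ax":2.4,"ay":20,"az":0},{"jaw":0.1,"tx":-0.8,"ty":0,"tz":0,"ax":2.4,"ay":23.6,"az":0},{"jaw":0.1,"tx":-0.8,"ty":0,"tz":0,"ax":2.4,"ay":23.6,"az":0}]'
python3 -m pendant '[{"jaw":0.1,"tx":0,"ty":0,"tz":0,"ax":0,"ay":0,"az":90},{"jaw":0.1,"tx":0,"ty":0,"tz":0,"ax":0,"ay":0,"az":90},{"jaw":0.1,"tx":0,"ty":0,"tz":0,"ax":0,"ay":0,"az":90},{"jaw":0.1,"tx":0,"ty":0,"tz":0,"ax":0,"ay":0,"az":90},{"jaw":0.1,"tx":0,"ty":0,"tz":0,"ax":0,"ay":0,"az":90},{"jaw":0.1,"tx":0,"ty":0,"tz":0,"ax":0,"ay":0,"az":90},{"jaw":0.1,"tx":0,"ty":0,"tz":0,"ax":0,"ay":0,"az":90},{"jaw":0.1,"tx":0,"ty":0,"tz":0,"ax":0,"ay":0,"az":90},{"jaw":0.1,"tx":0,"ty":0,"tz":0,"ax":0,"ay":0,"az":90}]'
python3 -m pendant '[{"jaw":0.1,"tx":0,"ty":0,"tz":0,"ax":0,"ay":0,"az":90},{"jaw":0.1,"tx":0,"ty":0,"tz":0,"ax":0,"ay":0,"az":90},{"jaw":0.1,"tx":0,"ty":0,"tz":0,"ax":0,"ay":0,"az":90},{"jaw":0.1,"tx":0,"ty":0,"tz":0,"ax":0,"ay":0,"az":90},{"jaw":0.1,"tx":0,"ty":0,"tz":0,"ax":0,"ay":0,"az":90},{"jaw":0.1,"tx":0,"ty":0,"tz":0,"ax":0,"ay":0,"az":90},{"jaw":0.1,"tx":0,"ty":0,"tz":0,"ax":0,"ay":0,"az":90},{"jaw":0.1,"tx":0,"ty":0,"tz":0,"ax":0,"ay":0,"az":90},{"jaw":0.1,"tx":0,"ty":0,"tz":0,"ax":0,"ay":0,"az":90},{"jaw":0.1,"tx":0,"ty":0,"tz":0,"ax":0,"ay":0,"az":90}]'
cat >> h.py <<'E'
def tops(w,zr=(.098,.112),xr=(.3,.66)):
    P=w.reshape(-1,3);p=P[(P[:,2]>zr[0])&(P[:,2]<zr[1])&(P[:,0]>xr[0])&(P[:,0]<xr[1])]
    img=np.zeros((400,500),np.uint8);ij=((p[:,:2]-[.3,-.3])*1000).astype(int);ok=((ij>=0)&(ij<[400,500])).all(1);img[ij[ok,0],ij[ok,1]]=255
    img=cv2.morphologyEx(img,cv2.MORPH_CLOSE,np.ones((5,5)))
    for c in cv2.findContours(img,cv2.RETR_EXTERNAL,cv2.CHAIN_APPROX_NONE)[0]:
        if cv2.contourArea(c)>500:
            (a,b),s,t=cv2.minAreaRect(c);print("x,y",round(b+300,1),round(a-300,1),np.round(s,1),round(t,1))
E
python3 - <<'E'
from h import *
im,w=snap("wrist","w12");print(im["pose"][:3,3].round(3));tops(w)
print("top cam");im,w=snap("top");tops(w,(.097,.108))
E
```

```text
clock: 24.02
position: [0.4826, -0.096, 0.2124]
ee_rot: [0.012, 0.977, -0.048, 0.209]
contact_force: [-0.1, 0.5, -0.8]
width: 0.0468
gripper_force: 0.0
clock: 24.52
position: [0.4742, -0.0952, 0.2077]
ee_rot: [0.0, 0.999, -0.049, 0.0]
contact_force: [-0.2, -0.4, -0.1]
width: 0.0471
gripper_force: 0.0
clock: 25.65
position: [0.4717, -0.0949, 0.208]
ee_rot: [0.0, 0.74, 0.672, 0.0]
contact_force: [-0.5, 0.2, -0.1]
width: 0.0469
gripper_force: 0.0
clock: 26.9
position: [0.4719, -0.0949, 0.208]
ee_rot: [0.0, 0.05, 0.999, 0.0]
contact_force: [-0.2, -0.8, 0.5]
width: 0.0469
gripper_force: 0.0
[ 0.394 -0.088  0.351]
x,y 472.3 -95.9 [29.8 56.8] 4.4
x,y 427.0 -22.0 [56. 28.] 90.0
x,y 413.3 79.0 [30.3 56.8] 10.6
x,y 344.9 -68.2 [56.5 12. ] 6.3
x,y 345.3 -166.0 [29.7 56.8] 75.4
top cam
x,y 427.5 -20.5 [55. 27.] 90.0
x,y 413.7 80.0 [28.8 55.9] 11.3
x,y 345.7 -165.9 [29.4 57. ] 75.5
x,y 334.3 -77.5 [33.9 28.1] 8.1
x,y 326.3 168.6 [57.9 29.3] 11.1
```

The cassette stands upright at (0.472, -0.096) and the tool is flipped. Regrasp with a firmer grip.

```bash
python3 -m pendant '[{"jaw":0.1,"tx":0.05,"ty":-0.1,"tz":-5,"ax":0,"ay":0,"az":0},{"jaw":0.1,"tx":0.05,"ty":-0.1,"tz":-10,"ax":0,"ay":0,"az":0},{"jaw":0.1,"tx":0.05,"ty":-0.1,"tz":-14,"ax":0,"ay":0,"az":0},{"jaw":0.1,"tx":0.05,"ty":-0.1,"tz":-14.4,"ax":0,"ay":0,"az":0},{"jaw":-1,"tx":0.05,"ty":-0.1,"tz":-14.4,"ax":0,"ay":0,"az":0},{"jaw":-1,"tx":0.05,"ty":-0.1,"tz":-14.4,"ax":0,"ay":0,"az":0},{"jaw":-1,"tx":0.05,"ty":-0.1,"tz":-14.4,"ax":0,"ay":0,"az":0},{"jaw":-1,"tx":0.05,"ty":-0.1,"tz":-11,"ax":0,"ay":0,"az":0},{"jaw":-1,"tx":0.05,"ty":-0.1,"tz":-7,"ax":0,"ay":0,"az":0},{"jaw":-1,"tx":0.05,"ty":-0.1,"tz":-4,"ax":0,"ay":0,"az":0}]' 90
python3 -m pendant '[{"jaw":-1,"tx":3,"ty":1.3,"tz":0,"ax":0,"ay":0,"az":0},{"jaw":-1,"tx":6,"ty":2.6,"tz":0,"ax":0,"ay":0,"az":0},{"jaw":-1,"tx":9,"ty":3.7,"tz":0,"ax":0,"ay":0,"az":0},{"jaw":-1,"tx":9.9,"ty":4.1,"tz":0,"ax":0,"ay":0,"az":0},{"jaw":-1,"tx":9.9,"ty":4.1,"tz":-2,"ax":0,"ay":0,"az":0},{"jaw":-1,"tx":9.9,"ty":4.1,"tz":-4,"ax":0,"ay":0,"az":0},{"jaw":-1,"tx":9.9,"ty":4.1,"tz":-4.2,"ax":0,"ay":0,"az":0},{"jaw":-1,"tx":9.9,"ty":4.1,"tz":-4.2,"ax":0,"ay":0,"az":0},{"jaw":-1,"tx":9.9,"ty":4.1,"tz":-4.2,"ax":0,"ay":0,"az":0}]'
python3 - <<'E'
from h import *
im,w=snap("wrist","w13");np.savez("pics/w13.npz",**im)
E
```

```text
clock: 28.25
position: [0.4739, -0.0962, 0.1702]
ee_rot: [0.001, 0.049, 0.999, -0.0]
contact_force: [0.2, -0.1, -2.0]
width: 0.0275
gripper_force: 88.6
clock: 29.38
position: [0.5729, -0.0554, 0.127]
ee_rot: [0.001, 0.049, 0.999, -0.0]
contact_force: [-0.6, 0.4, -1.6]
width: 0.0269
gripper_force: 88.7
```

View pics/w13.png

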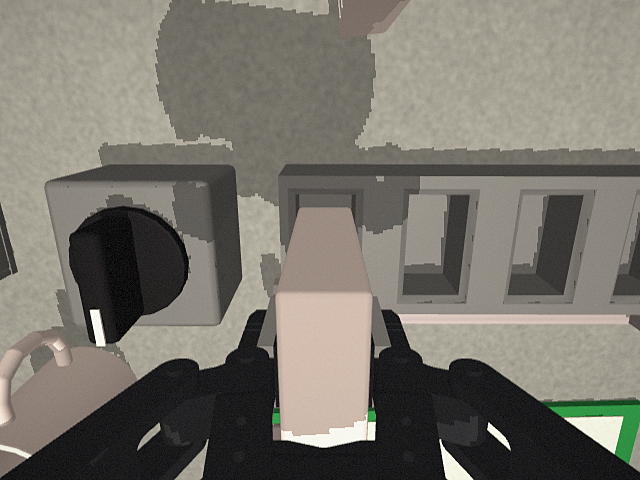

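The cassette is held straight over slot 0, whose near edge is at (325,192). I'll compare the two in the carrier frame.

```bash
cat >> h.py <<'E'
O=np.array([580.7,40.6]);_t=np.radians(-5.7);RC=np.array([[np.cos(_t),-np.sin(_t)],[np.sin(_t),np.cos(_t)]])
def loc(w):
    L=w*1000;L[...,:2]=(L[...,:2]-O)@RC;return L
E
python3 - <<'E'
from h import *
L=loc(cloud(dict(np.load("pics/w13.npz"))))
for v in list(range(160,210,4))+list(range(212,440,20)): print(v,L[v,325].round(1).tolist(), L[v,432].round(1).tolist())
print("row 202");print([L[202,u].round(0).tolist() for u in range(276,372,5)])
print("row 380",[L[330,u].round(1).tolist() for u in range(268,380,6)])
E
```

```text
160 [-44.0, -96.0, 0.9] [-43.9, -25.2, 0.2]
164 [-41.9, -96.0, 5.0] [-41.6, -25.6, 2.5]
168 [-41.8, -96.0, 22.8] [-41.7, -30.5, 21.6]
172 [-41.9, -96.1, 40.0] [-41.7, -34.8, 38.4]
176 [-41.4, -96.1, 51.2] [-41.3, -37.7, 50.0]
180 [-39.3, -96.1, 51.5] [-39.2, -37.7, 50.6]
184 [-37.2, -96.1, 51.9] [-37.0, -37.6, 50.9]
188 [-34.6, -96.1, 49.7] [-34.7, -37.3, 50.4]
192 [-32.0, -96.1, 47.9] [-32.3, -36.8, 49.2]
196 [-22.1, -96.0, 11.4] [-22.6, -26.9, 13.8]
200 [-19.8, -96.0, 13.2] [-19.8, -26.5, 13.1]
204 [-17.2, -96.0, 13.3] [-17.1, -26.3, 12.9]
208 [-27.6, -96.1, 67.9] [-14.6, -26.2, 13.5]
212 [-27.5, -96.1, 75.8] [-11.9, -26.0, 13.4]
232 [-27.5, -96.2, 109.9] [1.8, -24.8, 13.4]
252 [-27.8, -96.3, 135.2] [16.3, -23.4, 12.4]
272 [-27.8, -96.4, 153.8] [30.5, -22.4, 13.3]
292 [-27.5, -96.4, 167.4] [31.3, -30.0, 43.3]
312 [-22.2, -96.4, 169.1] [41.3, -31.0, 50.4]
332 [-14.8, -96.4, 167.4] [84.6, -14.8, 1.1]
352 [-8.2, -96.4, 167.5] [102.9, -13.0, -0.2]
372 [-1.8, -96.4, 168.1] [-5.4, -66.2, 173.1]
392 [5.1, -96.4, 168.5] [-4.5, -68.0, 180.5]
412 [13.0, -96.4, 167.8] [-15.4, -73.9, 200.3]
43
[... 252 characters left out ...]
 12.0], [-18.0, -99.0, 13.0], [-18.0, -95.0, 12.0], [-18.0, -92.0, 12.0], [-18.0, -89.0, 12.0], [-18.0, -86.0, 13.0], [-18.0, -82.0, 13.0], [-19.0, -79.0, 13.0], [-26.0, -78.0, 45.0], [-27.0, -76.0, 50.0], [-27.0, -73.0, 50.0], [-27.0, -70.0, 50.0]]
row 380 [[-8.8, -114.6, 156.1], [-8.1, -112.8, 155.0], [-14.9, -109.5, 166.5], [-15.6, -107.6, 167.7], [-15.2, -105.9, 166.9], [-15.6, -104.2, 167.6], [-15.8, -102.4, 168.0], [-15.4, -100.7, 167.4], [-16.4, -98.9, 169.0], [-15.3, -97.2, 167.2], [-15.8, -95.5, 168.0], [-15.1, -93.8, 166.8], [-15.5, -92.1, 167.6], [-15.7, -90.4, 167.9], [-15.1, -88.5, 166.8], [-15.5, -86.9, 167.4], [-15.5, -85.2, 167.5], [-15.2, -83.4, 167.0], [-8.7, -80.0, 155.9]]
```

Alignment is within 1 mm in both axes. Insert slowly.

```bash
python3 -m pendant '[{"jaw":-1,"tx":0,"ty":0,"tz":-0.5,"ax":0,"ay":0,"az":0},{"jaw":-1,"tx":0,"ty":0,"tz":-1,"ax":0,"ay":0,"az":0},{"jaw":-1,"tx":0,"ty":0,"tz":-1.5,"ax":0,"ay":0,"az":0},{"jaw":-1,"tx":0,"ty":0,"tz":-2,"ax":0,"ay":0,"az":0},{"jaw":-1,"tx":0,"ty":0,"tz":-2.5,"ax":0,"ay":0,"az":0}]'
python3 -m pendant '[{"jaw":-1,"tx":0,"ty":0,"tz":-0.6,"ax":0,"ay":0,"az":0},{"jaw":-1,"tx":0,"ty":0,"tz":-1.2,"ax":0,"ay":0,"az":0},{"jaw":-1,"tx":0,"ty":0,"tz":-1.8,"ax":0,"ay":0,"az":0},{"jaw":-1,"tx":0,"ty":0,"tz":-2.3,"ax":0,"ay":0,"az":0},{"jaw":-1,"tx":0,"ty":0,"tz":-2.5,"ax":0,"ay":0,"az":0},{"jaw":-1,"tx":0,"ty":0,"tz":-2.5,"ax":0,"ay":0,"az":0}]'
```

```text
clock: 30.05
position: [0.5723, -0.055, 0.1003]
ee_rot: [-0.0, 0.049, 0.999, 0.0]
contact_force: [1.1, 0.6, -1.8]
width: 0.027
gripper_force: 88.7
clock: 30.8
position: [0.5723, -0.055, 0.0769]
ee_rot: [0.0, 0.049, 0.999, 0.0]
contact_force: [-2.8, -0.0, 6.3]
width: 0.0264
gripper_force: 89.4
```

```bash
python3 -m pendant '[{"jaw":0.1,"tx":0,"ty":0,"tz":0,"ax":0,"ay":0,"az":0},{"jaw":0.1,"tx":0,"ty":0,"tz":0,"ax":0,"ay":0,"az":0},{"jaw":0.1,"tx":0,"ty":0,"tz":2,"ax":0,"ay":0,"az":0},{"jaw":0.1,"tx":0,"ty":0,"tz":7,"ax":0,"ay":0,"az":0},{"jaw":0.1,"tx":0,"ty":0,"tz":12,"ax":0,"ay":0,"az":0},{"jaw":0.1,"tx":-5,"ty":1.2,"tz":12,"ax":0,"ay":0,"az":3},{"jaw":0.1,"tx":-10,"ty":2.4,"tz":12,"ax":0,"ay":0,"az":5.7},{"jaw":0.1,"tx":-14.5,"ty":3.4,"tz":12,"ax":0,"ay":0,"az":5.7},{"jaw":0.1,"tx":-14.5,"ty":3.4,"tz":12,"ax":0,"ay":0,"az":5.7},{"jaw":0.1,"tx":-14.5,"ty":3.4,"tz":12,"ax":0,"ay":0,"az":5.7}]'
python3 - <<'E'
from h import *
im,w=snap("wrist");tops(w);print("top cam");im,w=snap("top");tops(w,(.097,.125))
E
```

```text
clock: 32.05
position: [0.4284, -0.0213, 0.1963]
ee_rot: [0.001, -0.0, 1.0, -0.0]
contact_force: [0.3, -0.0, 0.2]
width: 0.047
gripper_force: 0.0
x,y 426.5 -21.5 [55. 29.] 90.0
x,y 413.4 79.0 [29.4 56.8] 11.8
x,y 345.0 -166.0 [30.1 57.7] 76.0
x,y 335.3 -66.6 [56.7 30. ] 8.5
top cam
x,y 570.3 -55.3 [30.1 55.8] 5.7
x,y 560.5 -156.3 [15.5 53.9] 5.9
x,y 413.7 79.8 [29.2 55.9] 11.3
x,y 347.1 -171.5 [29.4 43.9] 77.5
x,y 335.7 -66.4 [56.9 28.9] 9.2
x,y 326.5 168.6 [57.9 29.7] 11.1
```

Full C is seated in slot 0: its top reads (570,-55), where slot 0 should be. Now B into slot 2.

```bash
python3 -m pendant '[{"jaw":0.1,"tx":-0.15,"ty":0,"tz":-5,"ax":0,"ay":0,"az":0},{"jaw":0.1,"tx":-0.15,"ty":0,"tz":-9.5,"ax":0,"ay":0,"az":0},{"jaw":0.1,"tx":-0.15,"ty":0,"tz":-13,"ax":0,"ay":0,"az":0},{"jaw":0.1,"tx":-0.15,"ty":0,"tz":-13.25,"ax":0,"ay":0,"az":0},{"jaw":-1,"tx":-0.15,"ty":0,"tz":-13.25,"ax":0,"ay":0,"az":0},{"jaw":-1,"tx":-0.15,"ty":0,"tz":-13.25,"ax":0,"ay":0,"az":0},{"jaw":-1,"tx":-0.15,"ty":0,"tz":-13.25,"ax":0,"ay":0,"az":0},{"jaw":-1,"tx":-0.15,"ty":0,"tz":-11,"ax":0,"ay":0,"az":0},{"jaw":-1,"tx":-0.15,"ty":0,"tz":-7,"ax":0,"ay":0,"az":0},{"jaw":-1,"tx":-0.15,"ty":0,"tz":-3,"ax":0,"ay":0,"az":0}]' 90
python3 -m pendant '[{"jaw":-1,"tx":4,"ty":2.4,"tz":0,"ax":0,"ay":0,"az":-2},{"jaw":-1,"tx":8,"ty":4.8,"tz":0,"ax":0,"ay":0,"az":-4},{"jaw":-1,"tx":12,"ty":7.2,"tz":0,"ax":0,"ay":0,"az":-5.7},{"jaw":-1,"tx":15.7,"ty":9.4,"tz":0,"ax":0,"ay":0,"az":-5.7},{"jaw":-1,"tx":15.7,"ty":9.4,"tz":-2,"ax":0,"ay":0,"az":-5.7},{"jaw":-1,"tx":15.7,"ty":9.4,"tz":-4,"ax":0,"ay":0,"az":-5.7},{"jaw":-1,"tx":15.7,"ty":9.4,"tz":-4,"ax":0,"ay":0,"az":-5.7},{"jaw":-1,"tx":15.7,"ty":9.4,"tz":-4,"ax":0,"ay":0,"az":-5.7}]'
cat >> h.py <<'E'
def held(w,n):
    "held cassette vs slot n in carrier frame, from the wrist view"
    L=loc(w);P=L.reshape(-1,3);t=np.array([P.T[2]])[0]
    q=L[200:460,250:400].reshape(-1,3);z=np.percentile(q[(q[:,2]>140)&(q[:,2]<200)][:,2],60);z=np.median(q[(abs(q[:,2]-z)<6)][:,2])
    c=q[(abs(q[:,2]-z)<3)&(abs(q[:,0])<45)];f=q[(q[:,2]<z-20)&(q[:,2]>z-90)&(abs(q[:,0]+28)<6)]
    y=np.percentile(c[:,1],[1,99]);print("top z",z.round(1),"near face x",np.median(f[:,0]).round(1),"y ctr",y.mean().round(1),"want",-96+64*n,"w",np.ptp(y).round(1))
    g=P[(abs(P[:,2]-12.5)<2.5)&(abs(P[:,0])<28)&(abs(P[:,1]+96-64*n)<22)];print("slot floor y",np.percentile(g[:,1],[2,98]).round(1),"x",np.percentile(g[:,0],[2,98]).round(1))
E
python3 - <<'E'
from h import *
im,w=snap("wrist","w14");held(w,2)
print("check on w13:");held(cloud(dict(np.load("pics/w13.npz"))),0)
E
```

```text
clock: 33.4
position: [0.4257, -0.021, 0.1675]
ee_rot: [0.0, -0.0, 1.0, -0.0]
contact_force: [0.3, -0.3, -1.0]
width: 0.027
gripper_force: 88.5
clock: 34.4
position: [0.5834, 0.0729, 0.1268]
ee_rot: [0.001, 0.049, 0.999, 0.0]
contact_force: [-0.0, -0.0, -0.6]
width: 0.027
gripper_force: 88.6
top z 168.3 near face x -28.3 y ctr 32.0 want 32 w 31.7
slot floor y [15.2 48.4] x [-22.9 -15.8]
check on w13:
top z 167.6 near face x -27.4 y ctr -96.8 want -96 w 32.1
slot floor y [-112.4  -79.1] x [-23.7 -15.5]
```

B is aligned within 0.5 mm. Insert.

```bash
python3 -m pendant '[{"jaw":-1,"tx":0,"ty":0,"tz":-0.5,"ax":0,"ay":0,"az":0},{"jaw":-1,"tx":0,"ty":0,"tz":-1,"ax":0,"ay":0,"az":0},{"jaw":-1,"tx":0,"ty":0,"tz":-1.5,"ax":0,"ay":0,"az":0},{"jaw":-1,"tx":0,"ty":0,"tz":-2,"ax":0,"ay":0,"az":0},{"jaw":-1,"tx":0,"ty":0,"tz":-2.6,"ax":0,"ay":0,"az":0},{"jaw":-1,"tx":0,"ty":0,"tz":-3.2,"ax":0,"ay":0,"az":0},{"jaw":-1,"tx":0,"ty":0,"tz":-3.8,"ax":0,"ay":0,"az":0},{"jaw":-1,"tx":0,"ty":0,"tz":-4.4,"ax":0,"ay":0,"az":0},{"jaw":-1,"tx":0,"ty":0,"tz":-5.1,"ax":0,"ay":0,"az":0},{"jaw":-1,"tx":0,"ty":0,"tz":-5.1,"ax":0,"ay":0,"az":0}]'
```

```text
clock: 35.7
position: [0.583, 0.073, 0.0761]
ee_rot: [0.0, 0.049, 0.999, 0.0]
contact_force: [-2.3, 0.4, 7.7]
width: 0.0271
gripper_force: 89.4
```

```bash
python3 -m pendant '[{"jaw":0.1,"tx":0,"ty":0,"tz":0,"ax":0,"ay":0,"az":0},{"jaw":0.1,"tx":0,"ty":0,"tz":0,"ax":0,"ay":0,"az":0},{"jaw":0.1,"tx":0,"ty":0,"tz":2,"ax":0,"ay":0,"az":0},{"jaw":0.1,"tx":0,"ty":0,"tz":7,"ax":0,"ay":0,"az":0},{"jaw":0.1,"tx":0,"ty":0,"tz":12,"ax":0,"ay":0,"az":0},{"jaw":0.1,"tx":-6,"ty":0.2,"tz":12,"ax":0,"ay":0,"az":-3},{"jaw":0.1,"tx":-12,"ty":0.4,"tz":12,"ax":0,"ay":0,"az":-6},{"jaw":0.1,"tx":-17,"ty":0.6,"tz":12,"ax":0,"ay":0,"az":-6},{"jaw":0.1,"tx":-17,"ty":0.6,"tz":12,"ax":0,"ay":0,"az":-6},{"jaw":0.1,"tx":-17,"ty":0.6,"tz":12,"ax":0,"ay":0,"az":-6}]'
python3 - <<'E'
from h import *
im,w=snap("wrist");tops(w);print("top cam");im,w=snap("top");tops(w,(.097,.125));print(rect(w,(435,205,515,295),(.028,.04)),rect(w,(435,205,515,295),(.075,.09)))
E
```

```text
clock: 36.95
position: [0.414, 0.0789, 0.1953]
ee_rot: [0.001, 0.101, 0.995, 0.0]
contact_force: [0.6, 0.2, 1.0]
width: 0.0468
gripper_force: 0.0
x,y 413.1 80.1 [29.6 56.5] 10.4
x,y 335.1 -66.1 [57.6 29.6] 8.1
x,y 326.2 168.7 [58.5 29.6] 11.7
top cam
x,y 582.3 72.2 [29.7 56. ] 5.2
x,y 570.1 -55.4 [30.  56.3] 5.4
x,y 560.2 -156.1 [14.6 54.4] 5.9
x,y 345.7 -165.9 [29.6 57. ] 76.0
x,y 335.4 -66.0 [56.3 29. ] 9.0
x,y 320.5 163.5 [49. 27.] -0.0
(807, array([ 504.2, -335.7]), array([150.6, 131.6]), -5.4, np.float64(32.9)) (850, array([ 505.2, -334.5]), array([122.2,  31.4]), -4.8, np.float64(83.2))
```

```bash
python3 -m pendant '[{"jaw":0.1,"tx":-0.1,"ty":0.1,"tz":-5,"ax":0,"ay":0,"az":0},{"jaw":0.1,"tx":-0.1,"ty":0.1,"tz":-9.5,"ax":0,"ay":0,"az":0},{"jaw":0.1,"tx":-0.1,"ty":0.1,"tz":-13,"ax":0,"ay":0,"az":0},{"jaw":0.1,"tx":-0.1,"ty":0.1,"tz":-13.15,"ax":0,"ay":0,"az":0},{"jaw":-1,"tx":-0.1,"ty":0.1,"tz":-13.15,"ax":0,"ay":0,"az":0},{"jaw":-1,"tx":-0.1,"ty":0.1,"tz":-13.15,"ax":0,"ay":0,"az":0},{"jaw":-1,"tx":-0.1,"ty":0.1,"tz":-13.15,"ax":0,"ay":0,"az":0},{"jaw":-1,"tx":-0.1,"ty":0.1,"tz":-10,"ax":0,"ay":0,"az":0},{"jaw":-1,"tx":-0.1,"ty":0.1,"tz":-5,"ax":0,"ay":0,"az":0},{"jaw":-1,"tx":-0.1,"ty":0.1,"tz":-0.5,"ax":0,"ay":0,"az":0}]' 90
python3 -m pendant '[{"jaw":-1,"tx":5,"ty":1.6,"tz":0,"ax":0,"ay":0,"az":3},{"jaw":-1,"tx":10,"ty":3.2,"tz":0,"ax":0,"ay":0,"az":6},{"jaw":-1,"tx":15,"ty":4.8,"tz":0,"ax":0,"ay":0,"az":6},{"jaw":-1,"tx":17.6,"ty":5.7,"tz":0,"ax":0,"ay":0,"az":6},{"jaw":-1,"tx":17.6,"ty":5.7,"tz":-3,"ax":0,"ay":0,"az":6},{"jaw":-1,"tx":17.6,"ty":5.7,"tz":-6,"ax":0,"ay":0,"az":6},{"jaw":-1,"tx":17.6,"ty":5.7,"tz":-6.4,"ax":0,"ay":0,"az":6},{"jaw":-1,"tx":17.6,"ty":5.7,"tz":-6.4,"ax":0,"ay":0,"az":6},{"jaw":-1,"tx":17.6,"ty":5.7,"tz":-6.4,"ax":0,"ay":0,"az":6}]'
python3 - <<'E'
from h import *
im,w=snap("wrist","w15");held(w,3)
E
```

```text
clock: 38.3
position: [0.4119, 0.0799, 0.192]
ee_rot: [0.001, 0.101, 0.995, 0.0]
contact_force: [1.3, 0.5, -1.2]
width: 0.0273
gripper_force: 88.6
clock: 39.42
position: [0.5889, 0.137, 0.1276]
ee_rot: [0.002, 0.049, 0.999, 0.0]
contact_force: [0.3, 1.1, -1.4]
width: 0.0269
gripper_force: 88.5
top z 168.9 near face x -28.9 y ctr 96.2 want 96 w 31.7
slot floor y [ 79.4 112.5] x [-22.8 -15.6]
```

```bash
python3 -m pendant '[{"jaw":-1,"tx":0.07,"ty":0,"tz":-0.4,"ax":0,"ay":0,"az":0},{"jaw":-1,"tx":0.07,"ty":0,"tz":-1,"ax":0,"ay":0,"az":0},{"jaw":-1,"tx":0.07,"ty":0,"tz":-1.5,"ax":0,"ay":0,"az":0},{"jaw":-1,"tx":0.07,"ty":0,"tz":-2,"ax":0,"ay":0,"az":0},{"jaw":-1,"tx":0.07,"ty":0,"tz":-2.6,"ax":0,"ay":0,"az":0},{"jaw":-1,"tx":0.07,"ty":0,"tz":-3.2,"ax":0,"ay":0,"az":0},{"jaw":-1,"tx":0.07,"ty":0,"tz":-3.8,"ax":0,"ay":0,"az":0},{"jaw":-1,"tx":0.07,"ty":0,"tz":-4.4,"ax":0,"ay":0,"az":0},{"jaw":-1,"tx":0.07,"ty":0,"tz":-5.15,"ax":0,"ay":0,"az":0},{"jaw":-1,"tx":0.07,"ty":0,"tz":-5.15,"ax":0,"ay":0,"az":0}]'
```

```text
clock: 40.72
position: [0.5888, 0.137, 0.0762]
ee_rot: [0.001, 0.049, 0.999, 0.0]
contact_force: [-3.1, -0.6, 9.9]
width: 0.0272
gripper_force: 89.6
```

All three full cassettes are home. I'll release, lift and move above the bail grip.

```bash
python3 -m pendant '[{"jaw":0.1,"tx":0,"ty":0,"tz":0,"ax":0,"ay":0,"az":0},{"jaw":0.1,"tx":0,"ty":0,"tz":0,"ax":0,"ay":0,"az":0},{"jaw":0.1,"tx":0,"ty":0,"tz":2,"ax":0,"ay":0,"az":0},{"jaw":0.1,"tx":0,"ty":0,"tz":7,"ax":0,"ay":0,"az":0},{"jaw":0.1,"tx":0,"ty":0,"tz":13,"ax":0,"ay":0,"az":0},{"jaw":0.1,"tx":0,"ty":0,"tz":19,"ax":0,"ay":0,"az":0},{"jaw":0.1,"tx":0,"ty":0,"tz":21,"ax":0,"ay":0,"az":-10},{"jaw":1,"tx":0,"ty":0,"tz":21,"ax":0,"ay":0,"az":-20},{"jaw":1,"tx":0,"ty":0,"tz":21,"ax":0,"ay":0,"az":-30}]'
python3 -m pendant '[{"jaw":1,"tx":9.5,"ty":7,"tz":0,"ax":0,"ay":0,"az":-60},{"jaw":1,"tx":9.5,"ty":7,"tz":0,"ax":0,"ay":0,"az":-60},{"jaw":1,"tx":9.5,"ty":7,"tz":0,"ax":0,"ay":0,"az":-60},{"jaw":1,"tx":9.5,"ty":7,"tz":0,"ax":0,"ay":0,"az":-60},{"jaw":1,"tx":9.5,"ty":7,"tz":0,"ax":0,"ay":0,"az":-60},{"jaw":1,"tx":9.5,"ty":7,"tz":0,"ax":0,"ay":0,"az":-60},{"jaw":1,"tx":9.5,"ty":7,"tz":0,"ax":0,"ay":0,"az":-60},{"jaw":1,"tx":9.5,"ty":7,"tz":0,"ax":0,"ay":0,"az":-60},{"jaw":1,"tx":9.5,"ty":7,"tz":0,"ax":0,"ay":0,"az":-60}]'
python3 - <<'E'
from h import *
im,w=snap("wrist","w16")
L=loc(w.copy());q=L.reshape(-1,3);q=q[(q[:,2]>195)&(q[:,2]<225)&(q[:,1]>135)&(q[:,1]<215)];print("grip local",np.percentile(q,[2,50,98],axis=0).round(1).tolist(),len(q))
im,w=snap("top","t16");tops(w,(.097,.125))
L=loc(w.copy());q=L[:, :].reshape(-1,3);q=q[(q[:,0]>-60)&(q[:,0]<60)&(abs(q[:,1])<115)&(q[:,2]>60)&(q[:,2]<130)];print("tops z",[np.median(q[abs(q[:,1]+96-64*i)<10][:,2]).round(1) if (abs(q[:,1]+96-64*i)<10).any() else None for i in range(4)])
E
```

```text
clock: 41.85
position: [0.5887, 0.1369, 0.2844]
ee_rot: [0.0, 0.309, 0.951, 0.0]
contact_force: [0.2, -0.6, -1.1]
width: 0.0805
gripper_force: 0.0
clock: 42.98
position: [0.6836, 0.2069, 0.2842]
ee_rot: [-0.0, 0.741, 0.672, -0.0]
contact_force: [0.2, -1.1, 0.0]
width: 0.0856
gripper_force: 0.0
grip local [[79.7, 136.6, 210.2], [86.5, 172.0, 214.9], [93.0, 203.4, 216.9]] 2783
x,y 588.4 135.8 [29.5 55.8] 5.4
x,y 582.4 72.3 [30.2 56.1] 4.1
x,y 570.8 -55.4 [30.  57.1] 5.7
x,y 560.4 -156.1 [14.4 54. ] 5.2
x,y 345.3 -165.6 [28.9 56.5] 76.0
x,y 335.7 -66.2 [55.9 28.5] 7.4
x,y 325.5 164.3 [47.8 28.7] 12.3
tops z [np.float64(115.3), None, np.float64(115.0), np.float64(115.1)]
```

View pics/w16.png

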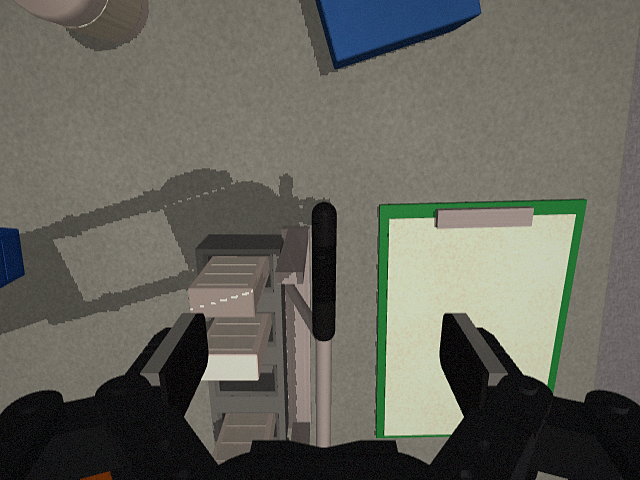

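The picture shows the grip bar at (324,205–340), centred between the open fingers, and the three full cassettes upright with tops at about 117 mm, as they should be. Grasp the bail and start closing it.

```bash
python3 -m pendant '[{"jaw":1,"tx":0.1,"ty":0,"tz":-5,"ax":0,"ay":0,"az":0},{"jaw":1,"tx":0.1,"ty":0,"tz":-9,"ax":0,"ay":0,"az":0},{"jaw":1,"tx":0.1,"ty":0,"tz":-9.4,"ax":0,"ay":0,"az":0},{"jaw":-1,"tx":0.1,"ty":0,"tz":-9.4,"ax":0,"ay":0,"az":0},{"jaw":-1,"tx":0.1,"ty":0,"tz":-9.4,"ax":0,"ay":0,"az":0},{"jaw":-1,"tx":0.1,"ty":0,"tz":-9.4,"ax":0,"ay":0,"az":0},{"jaw":-1,"tx":0.1,"ty":0,"tz":-9.4,"ax":0,"ay":0,"az":0},{"jaw":-1,"tx":0.1,"ty":0,"tz":-9.4,"ax":0,"ay":0,"az":0}]' 60
python3 -m pendant '[{"jaw":-1,"tx":-1.22,"ty":0.12,"tz":0.32,"ax":0,"ay":0,"az":0},{"jaw":-1,"tx":-2.92,"ty":0.29,"tz":0.46,"ax":0,"ay":0,"az":0},{"jaw":-1,"tx":-4.59,"ty":0.46,"tz":0.25,"ax":0,"ay":0,"az":0},{"jaw":-1,"tx":-6.19,"ty":0.62,"tz":-0.28,"ax":0,"ay":0,"az":0},{"jaw":-1,"tx":-7.65,"ty":0.76,"tz":-1.13,"ax":0,"ay":0,"az":0},{"jaw":-1,"tx":-8.93,"ty":0.89,"tz":-2.25,"ax":0,"ay":0,"az":0}]'
```

```text
clock: 44.08
position: [0.6837, 0.2072, 0.1916]
ee_rot: [-0.0, 0.741, 0.671, -0.0]
contact_force: [-4.2, -0.5, 5.8]
width: 0.0122
gripper_force: 58.6
clock: 44.82
position: [0.598, 0.216, 0.1705]
ee_rot: [0.003, 0.741, 0.671, 0.004]
contact_force: [2.4, -0.0, 6.9]
width: 0.0119
gripper_force: 66.3
```

```bash
python3 -m pendant '[{"jaw":-1,"tx":-0.57,"ty":0.06,"tz":-0.65,"ax":0,"ay":0,"az":0},{"jaw":-1,"tx":-1.02,"ty":0.1,"tz":-1.35,"ax":0,"ay":0,"az":0},{"jaw":-1,"tx":-1.43,"ty":0.14,"tz":-2.1,"ax":0,"ay":0,"az":0},{"jaw":-1,"tx":-1.75,"ty":0.18,"tz":-2.88,"ax":0,"ay":0,"az":0},{"jaw":-1,"tx":-2,"ty":0.2,"tz":-3.7,"ax":0,"ay":0,"az":0},{"jaw":-1,"tx":-2.17,"ty":0.22,"tz":-4.52,"ax":0,"ay":0,"az":0},{"jaw":-1,"tx":-2.25,"ty":0.23,"tz":-5.3,"ax":0,"ay":0,"az":0},{"jaw":-1,"tx":-2.27,"ty":0.23,"tz":-5.8,"ax":0,"ay":0,"az":0},{"jaw":-1,"tx":-2.27,"ty":0.23,"tz":-6,"ax":0,"ay":0,"az":0},{"jaw":-1,"tx":-2.27,"ty":0.23,"tz":-6,"ax":0,"ay":0,"az":0}]'
```

```text
clock: 46.08
position: [0.5719, 0.2185, 0.1072]
ee_rot: [-0.001, 0.741, 0.671, -0.0]
contact_force: [-2.3, 2.6, 1.8]
width: 0.0117
gripper_force: 73.0
```

```bash
python3 -m pendant '[{"jaw":0.3,"tx":0,"ty":0,"tz":0,"ax":0,"ay":0,"az":0},{"jaw":0.3,"tx":0,"ty":0,"tz":0,"ax":0,"ay":0,"az":0},{"jaw":0.3,"tx":0,"ty":0,"tz":3,"ax":0,"ay":0,"az":0},{"jaw":0.3,"tx":0,"ty":0,"tz":8,"ax":0,"ay":0,"az":0},{"jaw":0.3,"tx":0,"ty":0,"tz":12,"ax":0,"ay":0,"az":0},{"jaw":0.3,"tx":0,"ty":0,"tz":12,"ax":0,"ay":0,"az":0},{"jaw":0.3,"tx":0,"ty":0,"tz":12,"ax":0,"ay":0,"az":0}]'
python3 - <<'E'
from h import *
im,w=snap("wrist","w17");L=loc(w);q=L.reshape(-1,3);q=q[(abs(q[:,0]+26)<9)&(q[:,1]>140)&(q[:,1]<215)&(q[:,2]>100)&(q[:,2]<200)]
print("grip",np.percentile(q,[2,50,98],axis=0).round(1).tolist())
im,w=snap("top","t17");L=loc(w);q=L.reshape(-1,3)
q=q[(q[:,0]>-40)&(q[:,0]<-15)&(abs(q[:,1])<110)&(q[:,2]>122)&(q[:,2]<150)];print("bar top",np.percentile(q,[2,50,98],axis=0).round(1).tolist())
E
```

```text
clock: 46.95
position: [0.5721, 0.2176, 0.227]
ee_rot: [-0.0, 0.741, 0.671, -0.001]
contact_force: [-0.3, 0.2, 0.8]
width: 0.0553
gripper_force: 0.0
grip [[-32.9, 141.5, 131.8], [-26.1, 174.6, 136.8], [-19.5, 203.6, 138.8]]
bar top [[-31.5, -105.6, 127.4], [-27.2, 0.0, 132.8], [-21.9, 105.1, 137.0]]
```

The bail is shut: the grip top is back at 136.8 mm, against 136.6 mm at the start. Now the knob.

```bash
python3 -m pendant '[{"jaw":0.1,"tx":-1.1,"ty":-37.4,"tz":0,"ax":0,"ay":0,"az":90},{"jaw":0.1,"tx":-1.1,"ty":-37.4,"tz":0,"ax":0,"ay":0,"az":90},{"jaw":0.1,"tx":-1.1,"ty":-37.4,"tz":0,"ax":0,"ay":0,"az":90},{"jaw":0.1,"tx":-1.1,"ty":-37.4,"tz":0,"ax":0,"ay":0,"az":90},{"jaw":0.1,"tx":-1.1,"ty":-37.4,"tz":0,"ax":0,"ay":0,"az":90},{"jaw":0.1,"tx":-1.1,"ty":-37.4,"tz":0,"ax":0,"ay":0,"az":90},{"jaw":0.1,"tx":-1.1,"ty":-37.4,"tz":0,"ax":0,"ay":0,"az":90},{"jaw":0.1,"tx":-1.1,"ty":-37.4,"tz":0,"ax":0,"ay":0,"az":90},{"jaw":0.1,"tx":-1.1,"ty":-37.4,"tz":0,"ax":0,"ay":0,"az":90},{"jaw":0.1,"tx":-1.1,"ty":-37.4,"tz":0,"ax":0,"ay":0,"az":90}]'
python3 - <<'E'
from h import *
im,w=snap("wrist","w18");P=w.reshape(-1,3)
for a,b in [(.09,.12),(.073,.08),(.064,.071)]:
    q=P[(abs(P[:,0]-.561)<.045)&(abs(P[:,1]+.156)<.045)&(P[:,2]>a)&(P[:,2]<b)]
    c,s,t=cv2.minAreaRect((q[:,:2]*1000).astype(np.float32));print(len(q),np.round(c,1),np.round(s,1),round(t,1),(np.percentile(q[:,2],[5,50,95])*1000).round(1))
E
```

```text
clock: 48.3
position: [0.5609, -0.1559, 0.2263]
ee_rot: [-0.001, 0.05, 0.999, 0.0]
contact_force: [-0.1, 0.9, 0.3]
width: 0.047
gripper_force: 0.0
1620 [ 560.5 -156.6] [13.9 53.8] 83.8 [105.8 109.3 110.8]
3355 [ 559.9 -156.3] [59.6 57.9] 84.9 [76.2 77.5 78.7]
6384 [ 560.6 -156. ] [85.1 83. ] 84.2 [66.5 68.4 69.6]
```

```bash
python3 -m pendant '[{"jaw":0.1,"tx":0,"ty":-0.05,"tz":-5,"ax":0,"ay":0,"az":0},{"jaw":0.1,"tx":0,"ty":-0.05,"tz":-10,"ax":0,"ay":0,"az":0},{"jaw":0.1,"tx":0,"ty":-0.05,"tz":-13.5,"ax":0,"ay":0,"az":0},{"jaw":0.1,"tx":0,"ty":-0.05,"tz":-14.4,"ax":0,"ay":0,"az":0},{"jaw":0.1,"tx":0,"ty":-0.05,"tz":-14.4,"ax":0,"ay":0,"az":0},{"jaw":-1,"tx":0,"ty":-0.05,"tz":-14.4,"ax":0,"ay":0,"az":0},{"jaw":-1,"tx":0,"ty":-0.05,"tz":-14.4,"ax":0,"ay":0,"az":0},{"jaw":-1,"tx":0,"ty":-0.05,"tz":-14.4,"ax":0,"ay":0,"az":0},{"jaw":-1,"tx":0,"ty":-0.05,"tz":-14.4,"ax":0,"ay":0,"az":0}]' 80
```

```text
clock: 49.48
position: [0.5628, -0.1561, 0.0858]
ee_rot: [0.002, 0.05, 0.999, 0.0]
contact_force: [1.0, 1.8, 6.6]
width: 0.0123
gripper_force: 79.3
```

```bash
python3 -m pendant '[{"jaw":-1,"tx":0,"ty":0,"tz":0.3,"ax":0,"ay":0,"az":-8},{"jaw":-1,"tx":0,"ty":0,"tz":0.3,"ax":0,"ay":0,"az":-17},{"jaw":-1,"tx":0,"ty":0,"tz":0.3,"ax":0,"ay":0,"az":-26},{"jaw":-1,"tx":0,"ty":0,"tz":0.3,"ax":0,"ay":0,"az":-35},{"jaw":-1,"tx":0,"ty":0,"tz":0.3,"ax":0,"ay":0,"az":-44},{"jaw":-1,"tx":0,"ty":0,"tz":0.3,"ax":0,"ay":0,"az":-53},{"jaw":-1,"tx":0,"ty":0,"tz":0.3,"ax":0,"ay":0,"az":-62},{"jaw":-1,"tx":0,"ty":0,"tz":0.3,"ax":0,"ay":0,"az":-71},{"jaw":-1,"tx":0,"ty":0,"tz":0.3,"ax":0,"ay":0,"az":-79},{"jaw":-1,"tx":0,"ty":0,"tz":0.3,"ax":0,"ay":0,"az":-82}]'
python3 -m pendant '[{"jaw":-1,"tx":0,"ty":0,"tz":0,"ax":0,"ay":0,"az":0},{"jaw":-1,"tx":0,"ty":0,"tz":0,"ax":0,"ay":0,"az":0},{"jaw":0.2,"tx":0,"ty":0,"tz":0,"ax":0,"ay":0,"az":0},{"jaw":0.2,"tx":0,"ty":0,"tz":0,"ax":0,"ay":0,"az":0},{"jaw":0.2,"tx":0,"ty":0,"tz":3,"ax":0,"ay":0,"az":0},{"jaw":0.2,"tx":0,"ty":0,"tz":9,"ax":0,"ay":0,"az":0},{"jaw":0.2,"tx":0,"ty":0,"tz":15,"ax":0,"ay":0,"az":0},{"jaw":0.2,"tx":-6,"ty":0,"tz":18,"ax":0,"ay":0,"az":0},{"jaw":0.2,"tx":-12,"ty":0,"tz":18,"ax":0,"ay":0,"az":0},{"jaw":0.2,"tx":-17,"ty":3,"tz":18,"ax":0,"ay":0,"az":0}]'
python3 - <<'E'
from h import *
im,w=snap("top");P=w.reshape(-1,3)
q=P[(abs(P[:,0]-.561)<.045)&(abs(P[:,1]+.156)<.045)&(P[:,2]>.09)&(P[:,2]<.12)]
print(len(q),cv2.minAreaRect((q[:,:2]*1000).astype(np.float32)))
im2,_=snap("side");cv2.imwrite("pics/f.png",np.hstack([cv2.resize(im["pixels"][150:310,220:520],(400,213)),cv2.resize(im2["pixels"],(400,300))[:213]]) if 0 else np.vstack([cv2.resize(im["pixels"][150:310,220:520],(520,277)),cv2.resize(im2["pixels"][100:480,180:560],(520,320))]))
print("tray",rect(w,(425,195,525,305),(.028,.04)),rect(w,(425,195,525,305),(.075,.09)))
E
```

```text
clock: 50.72
position: [0.5608, -0.1577, 0.0859]
ee_rot: [0.0, 0.693, 0.721, -0.002]
contact_force: [2.3, -2.3, -7.9]
width: 0.0126
gripper_force: 80.7
clock: 51.98
position: [0.3903, -0.1265, 0.2682]
ee_rot: [0.001, 0.693, 0.721, 0.001]
contact_force: [-0.8, 1.3, 0.3]
width: 0.0512
gripper_force: 0.0
219 ((561.1183471679688, -155.7522735595703), (14.292206764221191, 53.78477478027344), 3.9342846870422363)
tray (681, array([ 504.1, -335.5]), array([150.1, 132.7]), -5.5, np.float64(32.9)) (842, array([ 505.2, -335.2]), array([122.5,  30.2]), -6.6, np.float64(83.3))
```

View pics/f.png

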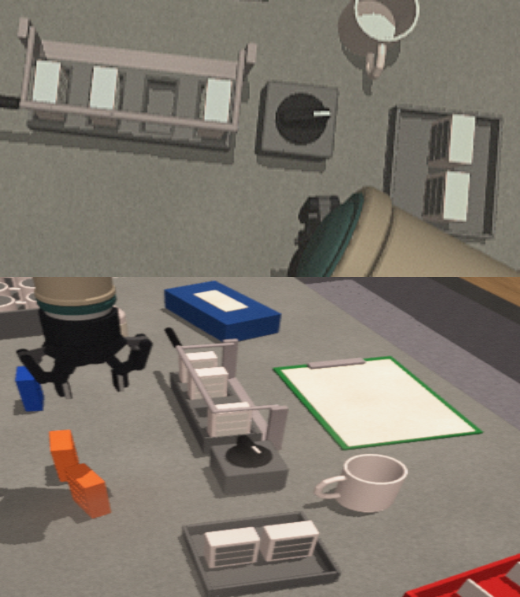

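The last picture shows the bail shut over three full cassettes, the knob pointer turned to the right, and both used cassettes in the tray. The knob bar measures 80° = 1.40 rad from its start, so it is locked. The gripper touches nothing, so I'm handing in.

```bash
python3 -c "
from rig import manip
print(manip.sign_off())"
```

```text
the job is handed in; nothing more can be done
None
```

The job is handed in; sign-off returned no verdict. By my measurements, both used cassettes stand in the tray, the three full ones are home in slots 0, 2 and 3, the bail is shut and the knob is locked at 1.40 rad; one full cassette tilted in the grip on its first insertion and was reset upright and reinserted.

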